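Tidy up after sealing letters: bottles told apart by weight, beads poured away

ROBOT

A 6-joint arm with a two-finger parallel gripper is mounted at the origin on the work surface; the furniture and walls round the work are solid. World frame = base frame: x ahead of the robot, y to its left, z up, the work surface at z = 0. Lengths are in m, angles in rad, forces in N, time in s.
With the tool pointing down it reaches from about 0.3 to 0.775 m from the base axis. Payload 14.6 kg.
Tool frame: the origin (TCP) lies at the very end of the fingers, on their centre line; the grasp point (between the pads) lies 19 mm behind it; z points along the fingers, y is the line along which they close (so a half turn about z gives the same grasp; the last joint's range is limited). The gripper opens to 94 mm and grips with 3 to 60 N. Pads are 16 mm wide; open, the fingers measure 119 mm over their backs; the gripper's body (75 mm by 177 mm) begins 78 mm behind the grasp point.
Start: joints at [1.089, 0.3, 1.521, -0, 1.321, -0.067], TCP at [0.222, 0.503, 0.205] pointing down, gripper open.
Joint ranges: [-3.03, 3.03], [-0.79, 2.21], [0.23, 2.52], [-1.04, 4.18], [0, 3.07], [-2.55, 2.55]. Speed limits (rad/s): [2.22, 2.22, 2.57, 3.14, 3.14, 3.14].

INTERFACE

Orientations are given as [roll, pitch, yaw] about the fixed x, y, z axes, in that order (R = Rz(yaw) Ry(pitch) Rx(roll)).
In Python, from station import * gives the robot as it stands.
- The arm moves only by the tool jog_arm, never from a script. Its argument "rows" is a list of rows, each a list of 3 entries, a list of its own where there are three numbers: the shift along the tool's x, y, z in m, then the turn about the tool's z in degrees, then the finger opening in m, from 0 to 0.094. A call has 1 to 12 rows; each row shifts and turns the commanded pose from where the row before left it, along the tool's axes as they then stand; what a row does not reach is not made up. A row lasts 1/12 s, in which the tool goes at most 41.7 mm and 7.16 degrees, less where a joint would pass 70% of its speed; a pose out of reach is approached as far as the arm can. A call is refused whole if a number of a shift passes 0.0417 or a number of a turn 7.16, either way. A call with a gripper value outside its range is refused whole. The fingers move at their own pace and stop on an object; "squeeze" is the grip in N (left out, the last holds). Time passes only in rows, so rows that do not move let the fingers close. It gives the time, the measured TCP pose, the force, the opening and the grip force at its end, in the units of the state.
- get_obs(): the state, without advancing time (a new reading comes with each control period).
- camera(name): name is "scene" or "top" or "wrist"; returns a dict with "image" (400x640x3 uint8, red, green, blue), "range_z" (400x640 float32, m along the optical axis (not along the pixel's ray), 0 where there is no reading), "K" (3x3 intrinsics, pixels), "k1" (the pictures are not rectified: a ray, as slopes to the right and down, at radius r is drawn at 1 + k1 r^2 times it, then the intrinsics apply), "world_from_camera" (4x4, takes a point from camera to world coordinates); the wrist camera has in their place "T_tool_cam" (4x4, takes a point from camera to tool coordinates, whose origin is the TCP and whose axes are the flange's). Camera axes: x right, y up, looking along -z (the intrinsics and any distortion apply to the point x, -y, -z); pixel columns grow to the right and rows downward; lengths in m; the calibration is good to about 2 mm. A picture is of the moment at which its call begins: read the wrist's pose just before it.
- hand_in(): hands the job in; it is judged then, once.
Trained networks look in a picture, given as the dict that the camera call returned (one of the last four; its "shot" number tells which), for a name from the list of things; names that differ only in an ending like _2 or _b are one class to them, and where a whole thing is asked for, a point or a joint stands for the part that bears it (a point fixed in the world has none). Each returns a list of dicts, best first, with "p" (0 to 1); they miss things now and then, are a little off and sometimes report something else, mostly with a low value. They report only what shows in the picture. A call takes as long as a camera call.
- search_frame(label, picture): "at" ([column, row] as shares, 0 to 1, of the picture: columns of its width, rows of its height, amid what is visible of it).
- spot_point(label, picture): "at" ([column, row] as shares, 0 to 1, of the picture: columns of its width, rows of its height: a listed point, or the origin of a listed thing).
The state is a dict: "time_s": time; "qpos": joint angles; "joint_vel": joint speeds; "tau": joint torques, N m; "ee_pos": TCP position; "eef_rot": TCP orientation; "force": force on the tool from outside, world axes, zero at the start; "moment": the same for the moment, N m; "grip_width": finger opening in m; "grip_force": force on a finger pad.
Only numpy, scipy, OpenCV 4.12 (cv2) and the standard library are available. Lean on these libraries where they do the work, as an engineer would, in place of code of your own. Each camera call takes 0.05 s, during which the arm holds its last target. There are 200 camera calls.

TASK

Tidy up after sealing letters: the four opaque steel bottles look alike, but one or more of them hold a heavy spare die of the seal press and the others are empty, so feel by lifting which is which. Stand the ones with a die upright in the walnut tray as they are; set the funnel in the neck of one empty bottle, pour the red beads from both scoops through it into that bottle, put the funnel back in its wooden rest, and stand the newly filled bottle in the tray with the others. Leave the bottles that stay empty standing on the desk, out of the tray, and put the scoops down flat on the desk; knock no bottle over and do not put beads in with a die.

Things in the scene. Friction and masses are not known exactly. Their poses are not given: they have to be found in the camera images.
- bottle_1_centre (a point): Bottle 1, steel, lined black, open-topped, 95 mm high: body 54 mm in diameter up to 54 mm, shoulder to 62, then a straight neck, 47 mm outside, 41 mm bore. This point: on its axis, 47.5 mm above its underside; z up. Hold it by the neck. Empty about 150 g, with a press die inside about 385 g; all four look alike, and which and how many (1 to 3) hold a die changes every time.
- bottle_2_centre (a point): Bottle 2, steel, lined black, open-topped, 95 mm high: body 54 mm in diameter up to 54 mm, shoulder to 62, then a straight neck, 47 mm outside, 41 mm bore. This point: on its axis, 47.5 mm above its underside; z up. Hold it by the neck. Empty about 150 g, with a press die inside about 385 g; all four look alike, and which and how many (1 to 3) hold a die changes every time.
- bottle_3_centre (a point): Bottle 3, steel, lined black, open-topped, 95 mm high: body 54 mm in diameter up to 54 mm, shoulder to 62, then a straight neck, 47 mm outside, 41 mm bore. This point: on its axis, 47.5 mm above its underside; z up. Hold it by the neck. Empty about 150 g, with a press die inside about 385 g; all four look alike, and which and how many (1 to 3) hold a die changes every time.
- bottle_4_centre (a point): Bottle 4, steel, lined black, open-topped, 95 mm high: body 54 mm in diameter up to 54 mm, shoulder to 62, then a straight neck, 47 mm outside, 41 mm bore. This point: on its axis, 47.5 mm above its underside; z up. Hold it by the neck. Empty about 150 g, with a press die inside about 385 g; all four look alike, and which and how many (1 to 3) hold a die changes every time.
- stock_tray: Shallow walnut tray, fixed, 95 x 280 x 16 mm, long side along its own y; inner floor 84 x 270 mm, 4 mm above the desk, walls 5 mm thick. Origin at the centre of its underside. Starts empty; four bottles fit in one row along its length, about 67 mm apart.
- funnel_seat (a point): Copper funnel, 60 g: stem 35 mm in outer diameter, 32 mm bore, 28 mm long, then a cone out to 100 mm at the top, 70 mm above the stem's end. This point: on its axis, z up, 32 mm above the stem's end, 38 mm below the top, level (within 2 mm) with the rim it rests on. The stem enters a bottle neck with 3 mm play all round; the cone then rests on the neck and centres itself.
- funnel_lug (a point): Place to hold the funnel: its wooden lug, a bar 56 mm long, 12 mm wide (along the funnel's y) and 16 mm high, that sticks out from the rim to the funnel's -x. This point is in the lug, 78 mm from the funnel's axis and 30 mm above point funnel_seat; same axes.
- rest_mouth (a point): Funnel rest: fixed turned wooden ring, 74 mm in outer diameter, 45 mm bore, 45 mm high, standing on the desk; the funnel starts in it. This point is the centre of its upper rim.
- scoop_1_grip (a point): Place to hold scoop 1 (brass, 120 g): its upright wooden handle, 18 mm (along the scoop's x) by 14 mm (y), from 45 to 110 mm above the desk, at the closed end of the trough. This point is in the handle, 86 mm above the scoop's underside; z up, x points away from the open end.
- scoop_1_lip (a point): Pouring lip of scoop 1, at its open end, 96 mm to -x of point scoop_1_grip and 68 mm below it; same axes. The trough is 92 mm long, 52 wide, 31 high; its floor is flat, then rises at 24 degrees to the lip. 4 red beads lie in it at the start; with the open end tipped down by 50 to 60 degrees they roll out.
- scoop_2_grip (a point): Place to hold scoop 2 (brass, 120 g): its upright wooden handle, 18 mm (along the scoop's x) by 14 mm (y), from 45 to 110 mm above the desk, at the closed end of the trough. This point is in the handle, 86 mm above the scoop's underside; z up, x points away from the open end.
- scoop_2_lip (a point): Pouring lip of scoop 2, at its open end, 96 mm to -x of point scoop_2_grip and 68 mm below it; same axes. The trough is 92 mm long, 52 wide, 31 high; its floor is flat, then rises at 24 degrees to the lip. 3 red beads lie in it at the start; with the open end tipped down by 50 to 60 degrees they roll out.
- bead_1_center (a point): Centre of red sealing-wax bead 1, a ball 13 mm in diameter, 10 g; starts in scoop 1.
- bead_2_center (a point): Centre of red sealing-wax bead 2, a ball 13 mm in diameter, 10 g; starts in scoop 1.
- bead_3_center (a point): Centre of red sealing-wax bead 3, a ball 13 mm in diameter, 10 g; starts in scoop 1.
- bead_4_center (a point): Centre of red sealing-wax bead 4, a ball 13 mm in diameter, 10 g; starts in scoop 1.
- bead_5_center (a point): Centre of red sealing-wax bead 5, a ball 13 mm in diameter, 10 g; starts in scoop 2.
- bead_6_center (a point): Centre of red sealing-wax bead 6, a ball 13 mm in diameter, 10 g; starts in scoop 2.
- bead_7_center (a point): Centre of red sealing-wax bead 7, a ball 13 mm in diameter, 10 g; starts in scoop 2.

How it is judged:
On the way, in this order (a step that is already met when the one before it is completed fails the run):
1. the funnel stands, let go, in the neck of a bottle (contact force between the fingers and funnel below 0.05 N and ((horizontal distance between funnel_seat and bottle_1_centre below 0.008 m and z of funnel_seat in the frame of bottle_1_centre between 0.0375 and 0.0575 m and angle between funnel_seat's own z axis and vertical below 0.2 rad) or (horizontal distance between funnel_seat and bottle_2_centre below 0.008 m and z of funnel_seat in the frame of bottle_2_centre between 0.0375 and 0.0575 m and angle between funnel_seat's own z axis and vertical below 0.2 rad) or (horizontal distance between funnel_seat and bottle_3_centre below 0.008 m and z of funnel_seat in the frame of bottle_3_centre between 0.0375 and 0.0575 m and angle between funnel_seat's own z axis and vertical below 0.2 rad) or (horizontal distance between funnel_seat and bottle_4_centre below 0.008 m and z of funnel_seat in the frame of bottle_4_centre between 0.0375 and 0.0575 m and angle between funnel_seat's own z axis and vertical below 0.2 rad))), for 0.2 s.
2. all the red beads are in that bottle while the funnel still stands in its neck (((horizontal distance between funnel_seat and bottle_1_centre below 0.008 m and z of funnel_seat in the frame of bottle_1_centre between 0.0375 and 0.0575 m and angle between funnel_seat's own z axis and vertical below 0.2 rad and (horizontal distance between bead_1_center and bottle_1_centre below 0.028 m and z of bead_1_center in the frame of bottle_1_centre between -0.0475 and 0.0125 m) and (horizontal distance between bead_2_center and bottle_1_centre below 0.028 m and z of bead_2_center in the frame of bottle_1_centre between -0.0475 and 0.0125 m) and (horizontal distance between bead_3_center and bottle_1_centre below 0.028 m and z of bead_3_center in the frame of bottle_1_centre between -0.0475 and 0.0125 m) and (horizontal distance between bead_4_center and bottle_1_centre below 0.028 m and z of bead_4_center in the frame of bottle_1_centre between -0.0475 and 0.0125 m) and (horizontal distance between bead_5_center and bottle_1_centre below 0.028 m and z of bead_5_center in the frame of bottle_1_centre between -0.0475 and 0.0125 m) and (horizontal distance between bead_6_center and bottle_1_centre below 0.028 m and z of bead_6_center in the frame of bottle_1_centre between -0.0475 and 0.0125 m) and (horizontal distance between bead_7_center and bottle_1_centre below 0.028 m and z of bead_7_center in the frame of bottle_1_centre between -0.0475 and 0.0125 m)) or (horizontal distance between funnel_seat and bottle_2_centre below 0.008 m and z of funnel_seat in the frame of bottle_2_centre between 0.0375 and 0.0575 m and angle between funnel_seat's own z axis and vertical below 0.2 rad and (horizontal distance between bead_1_center and bottle_2_centre below 0.028 m and z of bead_1_center in the frame of bottle_2_centre between -0.0475 and 0.0125 m) and (horizontal distance between bead_2_center and bottle_2_centre below 0.028 m and z of bead_2_center in the frame of bottle_2_centre between -0.0475 and 0.0125 m) and (horizontal distance between bead_3_center and bottle_2_centre below 0.028 m and z of bead_3_center in the frame of bottle_2_centre between -0.0475 and 0.0125 m) and (horizontal distance between bead_4_center and bottle_2_centre below 0.028 m and z of bead_4_center in the frame of bottle_2_centre between -0.0475 and 0.0125 m) and (horizontal distance between bead_5_center and bottle_2_centre below 0.028 m and z of bead_5_center in the frame of bottle_2_centre between -0.0475 and 0.0125 m) and (horizontal distance between bead_6_center and bottle_2_centre below 0.028 m and z of bead_6_center in the frame of bottle_2_centre between -0.0475 and 0.0125 m) and (horizontal distance between bead_7_center and bottle_2_centre below 0.028 m and z of bead_7_center in the frame of bottle_2_centre between -0.0475 and 0.0125 m)) or (horizontal distance between funnel_seat and bottle_3_centre below 0.008 m and z of funnel_seat in the frame of bottle_3_centre between 0.0375 and 0.0575 m and angle between funnel_seat's own z axis and vertical below 0.2 rad and (horizontal distance between bead_1_center and bottle_3_centre below 0.028 m and z of bead_1_center in the frame of bottle_3_centre between -0.0475 and 0.0125 m) and (horizontal distance between bead_2_center and bottle_3_centre below 0.028 m and z of bead_2_center in the frame of bottle_3_centre between -0.0475 and 0.0125 m) and (horizontal distance between bead_3_center and bottle_3_centre below 0.028 m and z of bead_3_center in the frame of bottle_3_centre between -0.0475 and 0.0125 m) and (horizontal distance between bead_4_center and bottle_3_centre below 0.028 m and z of bead_4_center in the frame of bottle_3_centre between -0.0475 and 0.0125 m) and (horizontal distance between bead_5_center and bottle_3_centre below 0.028 m and z of bead_5_center in the frame of bottle_3_centre between -0.0475 and 0.0125 m) and (horizontal distance between bead_6_center and bottle_3_centre below 0.028 m and z of bead_6_center in the frame of bottle_3_centre between -0.0475 and 0.0125 m) and (horizontal distance between bead_7_center and bottle_3_centre below 0.028 m and z of bead_7_center in the frame of bottle_3_centre between -0.0475 and 0.0125 m)) or (horizontal distance between funnel_seat and bottle_4_centre below 0.008 m and z of funnel_seat in the frame of bottle_4_centre between 0.0375 and 0.0575 m and angle between funnel_seat's own z axis and vertical below 0.2 rad and (horizontal distance between bead_1_center and bottle_4_centre below 0.028 m and z of bead_1_center in the frame of bottle_4_centre between -0.0475 and 0.0125 m) and (horizontal distance between bead_2_center and bottle_4_centre below 0.028 m and z of bead_2_center in the frame of bottle_4_centre between -0.0475 and 0.0125 m) and (horizontal distance between bead_3_center and bottle_4_centre below 0.028 m and z of bead_3_center in the frame of bottle_4_centre between -0.0475 and 0.0125 m) and (horizontal distance between bead_4_center and bottle_4_centre below 0.028 m and z of bead_4_center in the frame of bottle_4_centre between -0.0475 and 0.0125 m) and (horizontal distance between bead_5_center and bottle_4_centre below 0.028 m and z of bead_5_center in the frame of bottle_4_centre between -0.0475 and 0.0125 m) and (horizontal distance between bead_6_center and bottle_4_centre below 0.028 m and z of bead_6_center in the frame of bottle_4_centre between -0.0475 and 0.0125 m) and (horizontal distance between bead_7_center and bottle_4_centre below 0.028 m and z of bead_7_center in the frame of bottle_4_centre between -0.0475 and 0.0125 m)))), for 0.2 s.
At the end, for the whole second after the job is handed in: All red beads are in one bottle without a die. Every bottle with a die or beads stands upright (7 degrees) on the floor of the walnut tray; every empty one upright on the desk outside it. The funnel is back in its rest (within 8 mm); both scoops stand flat on the desk ((((horizontal distance between bead_1_center and bottle_1_centre below 0.028 m and z of bead_1_center in the frame of bottle_1_centre between -0.0475 and 0.0125 m) and (horizontal distance between bead_2_center and bottle_1_centre below 0.028 m and z of bead_2_center in the frame of bottle_1_centre between -0.0475 and 0.0125 m) and (horizontal distance between bead_3_center and bottle_1_centre below 0.028 m and z of bead_3_center in the frame of bottle_1_centre between -0.0475 and 0.0125 m) and (horizontal distance between bead_4_center and bottle_1_centre below 0.028 m and z of bead_4_center in the frame of bottle_1_centre between -0.0475 and 0.0125 m) and (horizontal distance between bead_5_center and bottle_1_centre below 0.028 m and z of bead_5_center in the frame of bottle_1_centre between -0.0475 and 0.0125 m) and (horizontal distance between bead_6_center and bottle_1_centre below 0.028 m and z of bead_6_center in the frame of bottle_1_centre between -0.0475 and 0.0125 m) and (horizontal distance between bead_7_center and bottle_1_centre below 0.028 m and z of bead_7_center in the frame of bottle_1_centre between -0.0475 and 0.0125 m) and x of bottle_1_centre in the frame of stock_tray between -0.022 and 0.022 m and y of bottle_1_centre in the frame of stock_tray between -0.115 and 0.115 m and height (world z) of bottle_1_centre below 0.0595 m and contact force between bottle_1 and stock_tray below 2.9 N) or ((horizontal distance between bead_1_center and bottle_2_centre below 0.028 m and z of bead_1_center in the frame of bottle_2_centre between -0.0475 and 0.0125 m) and (horizontal distance between bead_2_center and bottle_2_centre below 0.028 m and z of bead_2_center in the frame of bottle_2_centre between -0.0475 and 0.0125 m) and (horizontal distance between bead_3_center and bottle_2_centre below 0.028 m and z of bead_3_center in the frame of bottle_2_centre between -0.0475 and 0.0125 m) and (horizontal distance between bead_4_center and bottle_2_centre below 0.028 m and z of bead_4_center in the frame of bottle_2_centre between -0.0475 and 0.0125 m) and (horizontal distance between bead_5_center and bottle_2_centre below 0.028 m and z of bead_5_center in the frame of bottle_2_centre between -0.0475 and 0.0125 m) and (horizontal distance between bead_6_center and bottle_2_centre below 0.028 m and z of bead_6_center in the frame of bottle_2_centre between -0.0475 and 0.0125 m) and (horizontal distance between bead_7_center and bottle_2_centre below 0.028 m and z of bead_7_center in the frame of bottle_2_centre between -0.0475 and 0.0125 m) and x of bottle_2_centre in the frame of stock_tray between -0.022 and 0.022 m and y of bottle_2_centre in the frame of stock_tray between -0.115 and 0.115 m and height (world z) of bottle_2_centre below 0.0595 m and contact force between bottle_2 and stock_tray below 2.9 N) or ((horizontal distance between bead_1_center and bottle_3_centre below 0.028 m and z of bead_1_center in the frame of bottle_3_centre between -0.0475 and 0.0125 m) and (horizontal distance between bead_2_center and bottle_3_centre below 0.028 m and z of bead_2_center in the frame of bottle_3_centre between -0.0475 and 0.0125 m) and (horizontal distance between bead_3_center and bottle_3_centre below 0.028 m and z of bead_3_center in the frame of bottle_3_centre between -0.0475 and 0.0125 m) and (horizontal distance between bead_4_center and bottle_3_centre below 0.028 m and z of bead_4_center in the frame of bottle_3_centre between -0.0475 and 0.0125 m) and (horizontal distance between bead_5_center and bottle_3_centre below 0.028 m and z of bead_5_center in the frame of bottle_3_centre between -0.0475 and 0.0125 m) and (horizontal distance between bead_6_center and bottle_3_centre below 0.028 m and z of bead_6_center in the frame of bottle_3_centre between -0.0475 and 0.0125 m) and (horizontal distance between bead_7_center and bottle_3_centre below 0.028 m and z of bead_7_center in the frame of bottle_3_centre between -0.0475 and 0.0125 m) and x of bottle_3_centre in the frame of stock_tray between -0.022 and 0.022 m and y of bottle_3_centre in the frame of stock_tray between -0.115 and 0.115 m and height (world z) of bottle_3_centre below 0.0595 m and contact force between bottle_3 and stock_tray below 2.9 N) or ((horizontal distance between bead_1_center and bottle_4_centre below 0.028 m and z of bead_1_center in the frame of bottle_4_centre between -0.0475 and 0.0125 m) and (horizontal distance between bead_2_center and bottle_4_centre below 0.028 m and z of bead_2_center in the frame of bottle_4_centre between -0.0475 and 0.0125 m) and (horizontal distance between bead_3_center and bottle_4_centre below 0.028 m and z of bead_3_center in the frame of bottle_4_centre between -0.0475 and 0.0125 m) and (horizontal distance between bead_4_center and bottle_4_centre below 0.028 m and z of bead_4_center in the frame of bottle_4_centre between -0.0475 and 0.0125 m) and (horizontal distance between bead_5_center and bottle_4_centre below 0.028 m and z of bead_5_center in the frame of bottle_4_centre between -0.0475 and 0.0125 m) and (horizontal distance between bead_6_center and bottle_4_centre below 0.028 m and z of bead_6_center in the frame of bottle_4_centre between -0.0475 and 0.0125 m) and (horizontal distance between bead_7_center and bottle_4_centre below 0.028 m and z of bead_7_center in the frame of bottle_4_centre between -0.0475 and 0.0125 m) and x of bottle_4_centre in the frame of stock_tray between -0.022 and 0.022 m and y of bottle_4_centre in the frame of stock_tray between -0.115 and 0.115 m and height (world z) of bottle_4_centre below 0.0595 m and contact force between bottle_4 and stock_tray below 2.9 N)) and angle between each of bottle_1_centre, bottle_2_centre, bottle_3_centre, bottle_4_centre's own z axis and vertical below 0.12 rad and ((x of bottle_1_centre in the frame of stock_tray between -0.022 and 0.022 m and y of bottle_1_centre in the frame of stock_tray between -0.115 and 0.115 m and height (world z) of bottle_1_centre below 0.0595 m and contact force between bottle_1 and stock_tray above 1.85 N) or (not (x of bottle_1_centre in the frame of stock_tray between -0.022 and 0.022 m and y of bottle_1_centre in the frame of stock_tray between -0.115 and 0.115 m and height (world z) of bottle_1_centre below 0.0595 m) and height (world z) of bottle_1_centre below 0.0535 m and contact force between bottle_1 and anything else below 1.8 N)) and ((x of bottle_2_centre in the frame of stock_tray between -0.022 and 0.022 m and y of bottle_2_centre in the frame of stock_tray between -0.115 and 0.115 m and height (world z) of bottle_2_centre below 0.0595 m and contact force between bottle_2 and stock_tray above 1.85 N) or (not (x of bottle_2_centre in the frame of stock_tray between -0.022 and 0.022 m and y of bottle_2_centre in the frame of stock_tray between -0.115 and 0.115 m and height (world z) of bottle_2_centre below 0.0595 m) and height (world z) of bottle_2_centre below 0.0535 m and contact force between bottle_2 and anything else below 1.8 N)) and ((x of bottle_3_centre in the frame of stock_tray between -0.022 and 0.022 m and y of bottle_3_centre in the frame of stock_tray between -0.115 and 0.115 m and height (world z) of bottle_3_centre below 0.0595 m and contact force between bottle_3 and stock_tray above 1.85 N) or (not (x of bottle_3_centre in the frame of stock_tray between -0.022 and 0.022 m and y of bottle_3_centre in the frame of stock_tray between -0.115 and 0.115 m and height (world z) of bottle_3_centre below 0.0595 m) and height (world z) of bottle_3_centre below 0.0535 m and contact force between bottle_3 and anything else below 1.8 N)) and ((x of bottle_4_centre in the frame of stock_tray between -0.022 and 0.022 m and y of bottle_4_centre in the frame of stock_tray between -0.115 and 0.115 m and height (world z) of bottle_4_centre below 0.0595 m and contact force between bottle_4 and stock_tray above 1.85 N) or (not (x of bottle_4_centre in the frame of stock_tray between -0.022 and 0.022 m and y of bottle_4_centre in the frame of stock_tray between -0.115 and 0.115 m and height (world z) of bottle_4_centre below 0.0595 m) and height (world z) of bottle_4_centre below 0.0535 m and contact force between bottle_4 and anything else below 1.8 N)) and horizontal distance between funnel_seat and rest_mouth below 0.008 m and z of funnel_seat in the frame of rest_mouth between -0.01 and 0.01 m and angle between funnel_seat's own z axis and vertical below 0.2 rad and angle between each of scoop_1_grip, scoop_2_grip's own z axis and vertical below 0.1 rad and height (world z) of each of scoop_1_grip, scoop_2_grip below 0.092 m); the robot touches nothing.
It fails at once if a bottle is tipped over (more than 40 degrees) (angle between any of bottle_1_centre, bottle_2_centre, bottle_3_centre, bottle_4_centre's own z axis and vertical above 0.7 rad).
Of die_1, die_2, die_3, die_4 only 1 to 3 are there at a start; the rules pass over those that are not, and their reading is None.
At some moment in a run one of scoop_1, scoop_2 may be knocked a few centimetres aside while the robot is not near it.
It also fails if it takes over 210 s, if anything falls off the work surface, if the arm or the gripper's body presses on something with over 40 N, if the wrist force passes 120 N, or if a joint passes its speed limit or range.

## Working session

There is one attempt and no reset: what is moved stays moved. The work goes in short steps, Python scripts to look and compute and a tool call to move; the robot and the scene stay as the last step left them, time stands still between calls to the robot, and variables do not carry over. Pictures are saved under pics/ and viewed, at most 14 in all, crops included, and the job is handed in when it is done.

Besides the shell and the picture viewer there is one more tool, called after ">>>" by a JSON object that holds its "name" and its "arguments", one argument or row to a line. jog_arm: Moves the arm, as the interface text tells. Its arguments: {"type":"object","properties":{"rows":{"type":"array","items":{"type":"array"}},"squeeze":{"type":"number"}},"required":["rows"]}

```bash
mkdir -p pics; ls; cat > h.py <<'E'
from station import *
import numpy as np, cv2
def ray(c,u,v):
    K=c["K"];x=(u-K[0,2])/K[0,0];y=(v-K[1,2])/K[1,1]
    rd=np.hypot(x,y);r=rd
    for _ in range(20): r=rd/(1+c["k1"]*r*r)
    s=r/rd if rd>1e-9 else 1
    return np.array([x*s,-y*s,-1.0])
def Tw(c,obs=None):
    if "world_from_camera" in c: return np.array(c["world_from_camera"])
    from scipy.spatial.transform import Rotation as R
    T=np.eye(4);T[:3,:3]=R.from_euler('xyz',obs["eef_rot"]).as_matrix();T[:3,3]=obs["ee_pos"]
    return T@np.array(c["T_tool_cam"])
def at_z(c,u,v,z,obs=None):
    T=Tw(c,obs);d=T[:3,:3]@ray(c,u,v);o=T[:3,3]
    return o+d*(z-o[2])/d[2]
def cloud(c,obs=None):
    K=c["K"];T=Tw(c,obs);v,u=np.mgrid[0:400,0:640].astype(float)
    x=(u-K[0,2])/K[0,0];y=(v-K[1,2])/K[1,1];rd=np.hypot(x,y);r=rd.copy()
    for _ in range(20): r=rd/(1+c["k1"]*r*r)
    s=np.where(rd>1e-9,r/np.maximum(rd,1e-9),1);Z=c["range_z"]
    P=np.stack([x*s*Z,-y*s*Z,-Z],-1)
    return P@T[:3,:3].T+T[:3,3]
def save(c,n): cv2.imwrite("pics/"+n,c["image"][...,::-1])
E
python3 - <<'E'
from h import *
print(get_obs())
t=camera("top");s=camera("scene")
save(t,"top0.png");save(s,"scene0.png")
Z={"bottle_1_centre":.0475,"stock_tray":0,"funnel_seat":.045,"funnel_lug":.075,"rest_mouth":.045,"scoop_1_grip":.086,"scoop_1_lip":.018,"bead_1_center":.015}
for n,z in Z.items():
  for c,cn in((t,"top"),(s,"scene")):
    for d in spot_point(n,c):
      if d["p"]<.3: continue
      u,v=d["at"][0]*640,d["at"][1]*400
      print(n,cn,round(d["p"],2),int(u),int(v),at_z(c,u,v,z)[:2].round(3))
E
```

```text
pics
{'time_s': 0.0, 'qpos': array([ 1.08939926e+00,  3.00473714e-01,  1.52155295e+00, -5.00784213e-06,
        1.32070072e+00, -6.65930606e-02]), 'joint_vel': array([ 8.10534155e-05, -5.36989620e-05,  2.84403361e-04,  8.57885039e-04,
       -1.32418601e-04, -3.88688458e-04]), 'tau': array([ 1.91953179e-03, -5.31814027e+01, -3.52734232e+01,  7.09295855e-02,
        2.43754615e-02, -9.26822872e-05]), 'ee_pos': array([0.22153942, 0.5031337 , 0.2048968 ]), 'eef_rot': array([-3.14046011e+00, -7.06695187e-05,  2.72678985e+00]), 'force': array([-0.1688908 , -0.32794049,  0.9416451 ]), 'moment': array([ 0.02875609, -0.00612675,  0.0145791 ]), 'grip_force': 0.0, 'grip_width': 0.0937851245368616}
bottle_1_centre top 0.82 213 206 [0.531 0.187]
bottle_1_centre top 0.5 337 250 [ 0.426 -0.095]
bottle_1_centre scene 0.75 238 271 [0.52  0.193]
stock_tray top 0.67 272 220 [0.5   0.058]
stock_tray top 0.59 346 158 [ 0.648 -0.121]
stock_tray scene 0.67 308 187 [ 0.638 -0.126]
funnel_seat top 0.62 449 223 [ 0.483 -0.351]
funnel_seat top 0.34 340 230 [ 0.472 -0.102]
funnel_seat scene 0.96 407 168 [ 0.476 -0.341]
funnel_lug top 0.93 457 252 [ 0.415 -0.359]
funnel_lug top 0.61 215 207 [0.524 0.178]
funnel_lug scene 0.92 428 172 [ 0.412 -0.345]
rest_mouth top 0.46 268 196 [0.552 0.06 ]
rest_mouth scene 0.96 408 162 [ 0.49  -0.365]
scoop_1_grip top 0.95 271 199 [0.54  0.051]
scoop_1_grip top 0.34 386 250 [ 0.422 -0.202]
scoop_1_grip scene 0.71 275 219 [0.556 0.053]
scoop_1_grip scene 0.48 407 167 [ 0.456 -0.309]
scoop_1_lip top 0.87 276 242 [0.449 0.046]
scoop_1_lip top 0.47 348 157 [ 0.646 -0.125]
scoop_1_lip scene 0.8 312 262 [0.441 0.04 ]
bead_1_center top 0.39 283 221 [0.498 0.031]
bead_1_center scene 0.5 299 248 [0.494 0.035]
```

View pics/top0.png

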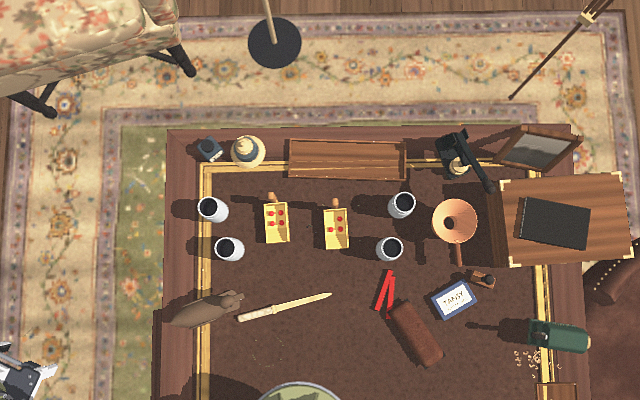

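View pics/scene0.png

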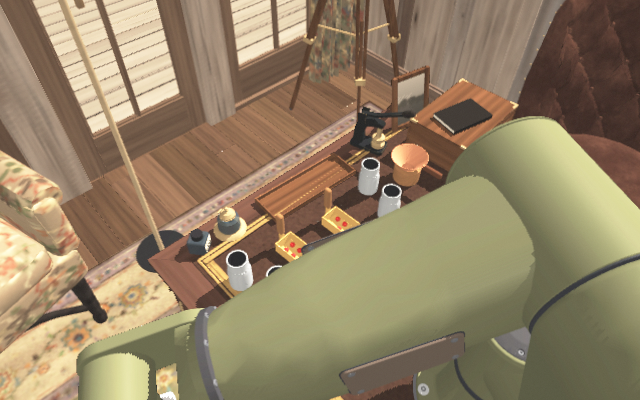

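Top view: four bottles with mouths at about (211,205), (229,247), (403,201), (389,247); scoops with handles at (271,197), (333,202) and lips toward the robot; tray (347,160), funnel (452,222) with lug at (458,252). The scene view agrees.

```bash
python3 - <<'E'
from h import *
c=camera("top");P=cloud(c);im=c["image"].astype(int)
def box(u,v,r,zl,zh):
    p=P[v-r:v+r,u-r:u+r].reshape(-1,3);return p[(p[:,2]>zl)&(p[:,2]<zh)]
for u,v in((211,205),(229,247),(403,201),(389,247)):
    p=box(u,v,24,.084,.103)
    q=p[:,:2];(cx,cy),rad=cv2.minEnclosingCircle(q.astype(np.float32))
    A=np.c_[2*q,np.ones(len(q))];s=np.linalg.lstsq(A,(q**2).sum(1),rcond=None)[0]
    print("bottle",len(p),p[:,2].max().round(4),np.median(p[:,2]).round(4),[round(float(k),4) for k in(cx,cy,rad)],s[:2].round(4),round(float(np.sqrt(s[2]+s[:2]@s[:2])),4))
for u,v in((271,197),(333,202)):
    p=box(u,v,14,.1,.12);print("handle",len(p),p.mean(0).round(4),np.ptp(p,0).round(4))
    p=box(u+5,v+24,28,.02,.05);r=cv2.minAreaRect(p[:,:2].astype(np.float32)*1000);print("trough",len(p),r)
p=box(452,222,45,.079,.092);q=p[:,:2];print("funnel",len(p),p[:,2].max())
for _ in range(4):
    A=np.c_[2*q,np.ones(len(q))];s=np.linalg.lstsq(A,(q**2).sum(1),rcond=None)[0];R=np.sqrt(s[2]+s[:2]@s[:2])
    q=p[:,:2];d=np.linalg.norm(q-s[:2],axis=1);print(s[:2].round(4),R.round(4));q=q[abs(d-.049)<.006]
l=p[(d>.058)&(d<.12)];print("lug",len(l),l.mean(0).round(4),l.min(0),l.max(0))
p=P[130:190,280:415].reshape(-1,3);p=p[(p[:,2]>.011)&(p[:,2]<.022)];print("tray",len(p),cv2.minAreaRect(p[:,:2].astype(np.float32)*1000))
print("desk z",np.median(P[280:330,240:300,2]))
E
```

```text
bottle 128 0.1008 0.0924 [0.5254, 0.1898, 0.0233] [0.5249 0.1891] 0.0212
bottle 132 0.0983 0.0929 [0.4342, 0.1521, 0.0238] [0.4341 0.1518] 0.0218
bottle 124 0.1001 0.0935 [0.529, -0.2416, 0.0241] [ 0.5282 -0.2412] 0.0218
bottle 118 0.0999 0.0933 [0.4289, -0.2109, 0.0238] [ 0.4286 -0.2103] 0.0217
handle 51 [0.5451 0.051  0.1074] [0.0151 0.0139 0.0128]
trough 176 ((496.8412170410156, 47.678897857666016), (95.63705444335938, 52.50408935546875), 4.673831462860107)
handle 49 [ 0.5291 -0.0882  0.1077] [0.0171 0.0132 0.0145]
trough 154 ((479.0681457519531, -90.63571166992188), (91.77594757080078, 51.91511917114258), 2.8826560974121094)
funnel 192 0.09161772795945833
[ 0.4915 -0.3386] 0.0712
[ 0.4871 -0.3524] 0.0479
[ 0.4863 -0.3533] 0.0483
[ 0.4861 -0.3533] 0.0484
lug 74 [ 0.456  -0.3227  0.0828] [ 0.38647386 -0.45027372  0.07902896] [ 0.55122025 -0.24845785  0.09161773]
tray 678 ((644.3630981445312, -121.08950805664062), (279.6861877441406, 96.39210510253906), 87.09173583984375)
desk z -0.0007980941458205493
```

>>> {"name": "jog_arm", "arguments": {
  "rows": [
    [[0,0,-0.03],[0,2,0],0.094]
  ]
}}

```text
validation failed for argument at $.ro...
```

```bash
python3 - <<'E'
from h import *
o=get_obs();print(o["ee_pos"],o["eef_rot"],o["time_s"])
c=camera("top");P=cloud(c)
for n,(a,b,d,e) in {"box":(180,265,500,630),"press":(130,192,430,492),"pot":(135,168,230,266),"ink":(135,165,196,224),"deskedge":(125,135,280,430)}.items():
    p=P[a:b,d:e].reshape(-1,3);p=p[p[:,2]>.02] if n!="deskedge" else p; print(n,p.min(0).round(3),p.max(0).round(3)) if len(p) else 0
import station; print([x for x in dir(station) if x[0]!="_"])
E
```

```text
[0.22163889 0.50335344 0.20543842] [-3.14158586e+00  2.06096803e-05  2.72685803e+00] 0.95
box [ 0.379 -0.728  0.044] [ 0.572 -0.071  1.194]
press [ 0.379 -0.414  0.02 ] [ 0.692 -0.071  1.194]
pot [ 0.379 -0.071  0.02 ] [0.696 0.145 1.194]
ink [ 0.379 -0.071  0.02 ] [0.704 0.232 1.194]
deskedge [ 0.379 -0.368 -0.764] [0.961 0.107 1.194]
['MotionError', 'camera', 'get_obs', 'hand_in', 'search_frame', 'spot_point']
```

>>> {"name": "jog_arm", "arguments": {
  "rows": [
    [[0,0,0],7.15,0.094],
    [[0,0,0],7.15,0.094],
    [[0,0,0],7.15,0.094],
    [[0,0,0],7.15,0.094],
    [[0,0,0],7.15,0.094],
    [[0,0,0],7.15,0.094],
    [[0,0,0],7.15,0.094],
    [[0,0,0],7.15,0.094],
    [[0,0,0],7.15,0.094],
    [[0,0,0],1.85,0.094]
  ],
  "squeeze": 30
}}

```text
time_s: 1.83
ee_pos: [0.2217, 0.5034, 0.2055]
eef_rot: [3.142, -0.0, 1.564]
force: [0.1, -0.3, -0.3]
grip_width: 0.094
grip_force: 0.0
```

>>> {"name": "jog_arm", "arguments": {
  "rows": [
    [[-0.0262,0.0253,0],0,0.094],
    [[-0.0262,0.0253,0],0,0.094],
    [[-0.0262,0.0253,0],0,0.094],
    [[-0.0262,0.0253,0],0,0.094],
    [[-0.0262,0.0253,0],0,0.094],
    [[-0.0262,0.0253,0],0,0.094],
    [[-0.0262,0.0253,0],0,0.094],
    [[-0.0262,0.0253,0],0,0.094],
    [[-0.0262,0.0253,0],0,0.094],
    [[-0.0262,0.0253,0],0,0.094],
    [[-0.0262,0.0253,0],0,0.094],
    [[-0.0262,0.0253,0],0,0.094]
  ]
}}

```text
time_s: 2.83
ee_pos: [0.5265, 0.1876, 0.2056]
eef_rot: [3.141, -0.0, 1.571]
force: [0.3, 0.8, 0.2]
grip_width: 0.094
grip_force: 0.0
```

>>> {"name": "jog_arm", "arguments": {
  "rows": [
    [[0,0,0],0,0.094],
    [[0,0,0],0,0.094]
  ]
}}

```text
time_s: 3.0
ee_pos: [0.5261, 0.1879, 0.2051]
eef_rot: [-3.141, 0.0, 1.569]
force: [-0.2, -0.2, -1.0]
grip_width: 0.0942
grip_force: 0.0
```

```bash
cat > w.py <<'E'
from h import *
# wrist look: bottle rims (z~.095) circle fit near guess
import sys
def rim(P,g,zl=.084,zh=.103,r=.04):
    q=P.reshape(-1,3);q=q[(q[:,2]>zl)&(q[:,2]<zh)];q=q[np.linalg.norm(q[:,:2]-g,axis=1)<r]
    if len(q)<20: return None
    p=q[:,:2];(cx,cy),R=cv2.minEnclosingCircle(p.astype(np.float32))
    A=np.c_[2*p,np.ones(len(p))];s=np.linalg.lstsq(A,(p**2).sum(1),rcond=None)[0]
    return len(q),np.array([cx,cy,R]).round(4),s[:2].round(4)
E
python3 - <<'E'
from w import *
o=get_obs();c=camera("wrist");save(c,"w1.png");P=cloud(c,o)
print(o["ee_pos"].round(4),o["eef_rot"].round(4),o["force"].round(2),c["T_tool_cam"])
print(rim(P,[.525,.1895]),rim(P,[.434,.152]))
E
```

```text
[0.5261 0.1879 0.2051] [-3.1410e+00  2.0000e-04  1.5688e+00] [-0.15 -0.16 -1.  ] [[ 8.75536204e-05  9.64363439e-01  2.64581083e-01  7.62500178e-02]
 [ 9.99999919e-01 -1.88255240e-04  3.55251615e-04  1.99786347e-04]
 [ 3.92400445e-04  2.64581031e-01 -9.64363378e-01 -1.80013095e-01]
 [ 0.00000000e+00  0.00000000e+00  0.00000000e+00  1.00000000e+00]]
(855, array([0.5237, 0.19  , 0.0236]), array([0.5238, 0.1905])) (676, array([0.4329, 0.1515, 0.0236]), array([0.4334, 0.1521]))
```

>>> {"name": "jog_arm", "arguments": {
  "rows": [
    [[0.002,-0.002,0.036],0,0.094],
    [[0,0,0.036],0,0.094],
    [[0,0,0.036],0,0.094],
    [[0,0,0.036],0,0.094],
    [[0,0,0],0,0.094],
    [[0,0,0],0,0.03],
    [[0,0,0],0,0.03],
    [[0,0,0],0,0.03],
    [[0,0,0],0,0.03],
    [[0,0,0],0,0.03],
    [[0,0,0],0,0.03],
    [[0,0,0],0,0.03]
  ]
}}

```text
time_s: 4.05
ee_pos: [0.5236, 0.1911, 0.062]
eef_rot: [3.141, -0.0, 1.571]
force: [0.1, -0.2, 0.8]
grip_width: 0.0509
grip_force: 0.0
```

>>> {"name": "jog_arm", "arguments": {
  "rows": [
    [[0,0,0],0,0.03],
    [[0,0,0],0,0.03],
    [[0,0,-0.01],0,0.03],
    [[0,0,-0.02],0,0.03],
    [[0,0,-0.02],0,0.03],
    [[0,0,0],0,0.03],
    [[0,0,0],0,0.03],
    [[0,0,0],0,0.03]
  ]
}}

```text
time_s: 4.72
ee_pos: [0.5229, 0.1909, 0.1103]
eef_rot: [-3.14, 0.0, 1.571]
force: [-0.7, 0.1, -3.6]
grip_width: 0.0457
grip_force: 29.9
```

>>> {"name": "jog_arm", "arguments": {
  "rows": [
    [[0,0,0],0,0.03],
    [[0,0,0],0,0.03],
    [[0,0,0],0,0.03]
  ]
}}

```text
time_s: 4.97
ee_pos: [0.5231, 0.191, 0.1106]
eef_rot: [-3.14, 0.0, 1.571]
force: [-0.1, -0.4, -3.9]
grip_width: 0.0465
grip_force: 29.9
```

>>> {"name": "jog_arm", "arguments": {
  "rows": [
    [[0,0,0],0,0.03],
    [[0,0,0],0,0.03]
  ]
}}

```text
time_s: 5.13
ee_pos: [0.5233, 0.1911, 0.1112]
eef_rot: [-3.141, 0.0, 1.571]
force: [0.2, 0.2, -3.5]
grip_width: 0.0454
grip_force: 29.9
```

>>> {"name": "jog_arm", "arguments": {
  "rows": [
    [[0,0,0],0,0.03],
    [[0,0,0],0,0.03]
  ]
}}

```text
time_s: 5.3
ee_pos: [0.5234, 0.1911, 0.1114]
eef_rot: [-3.141, 0.0, 1.571]
force: [0.3, 0.1, -3.6]
grip_width: 0.046
grip_force: 29.9
```

>>> {"name": "jog_arm", "arguments": {
  "rows": [
    [[0,0,-0.03],0,0.03],
    [[0,0,-0.03],0,0.03],
    [[0,0,-0.03],0,0.03],
    [[-0.0303,0.018,0],0,0.03],
    [[-0.0303,0.018,0],0,0.03],
    [[-0.0303,0.018,0],0,0.03],
    [[-0.0303,0.018,0],0,0.03],
    [[-0.0303,0.018,0],0,0.03],
    [[-0.0303,0.018,0],0,0.03],
    [[-0.0303,0.018,0],0,0.03],
    [[0,0,0],0,0.03],
    [[0,0,0],0,0.03]
  ]
}}

```text
time_s: 6.3
ee_pos: [0.6498, -0.0225, 0.2006]
eef_rot: [-3.141, -0.0, 1.569]
force: [0.2, 0.7, -3.8]
grip_width: 0.0457
grip_force: 30.1
```

>>> {"name": "jog_arm", "arguments": {
  "rows": [
    [[0,0,0.035],0,0.03],
    [[0,0,0.035],0,0.03],
    [[0,0,0.035],0,0.03],
    [[0,0,0.015],0,0.03],
    [[0,0,0.01],0,0.03],
    [[0,0,0.004],0,0.03],
    [[0,0,0],0,0.03]
  ]
}}

```text
time_s: 6.88
ee_pos: [0.6496, -0.0203, 0.0677]
eef_rot: [3.141, -0.0, 1.572]
force: [-1.4, 0.4, -3.2]
grip_width: 0.0458
grip_force: 30.2
```

>>> {"name": "jog_arm", "arguments": {
  "rows": [
    [[0,0,0.0015],0,0.03],
    [[0,0,0],0,0.03],
    [[0,0,0],0,0.094],
    [[0,0,0],0,0.094],
    [[0,0,0],0,0.094],
    [[0,0,0],0,0.094],
    [[0,0,0],0,0.094],
    [[0,0,-0.035],0,0.094],
    [[0,0,-0.035],0,0.094],
    [[0,0,-0.035],0,0.094],
    [[0,0,-0.033],0,0.094]
  ]
}}

```text
time_s: 7.8
ee_pos: [0.6495, -0.0209, 0.2062]
eef_rot: [3.141, 0.0, 1.571]
force: [0.3, 0.5, -1.1]
grip_width: 0.0939
grip_force: 0.0
```

>>> {"name": "jog_arm", "arguments": {
  "rows": [
    [[0.0216,-0.0271,0],0,0.094],
    [[0.0216,-0.0271,0],0,0.094],
    [[0.0216,-0.0271,0],0,0.094],
    [[0.0216,-0.0271,0],0,0.094],
    [[0.0216,-0.0271,0],0,0.094],
    [[0.0216,-0.0271,0],0,0.094],
    [[0.0216,-0.0271,0],0,0.094],
    [[0.0216,-0.0271,0],0,0.094],
    [[0,0,0],0,0.094],
    [[0,0,0],0,0.094]
  ]
}}

```text
time_s: 8.63
ee_pos: [0.4322, 0.1525, 0.2046]
eef_rot: [3.14, -0.0, 1.574]
force: [0.6, -0.4, -0.1]
grip_width: 0.0942
grip_force: 0.0
```

Next bottle b (0.433, 0.152).

>>> {"name": "jog_arm", "arguments": {
  "rows": [
    [[0,0.001,0.036],0,0.094],
    [[0,0,0.036],0,0.094],
    [[0,0,0.036],0,0.094],
    [[0,0,0.035],0,0.094],
    [[0,0,0],0,0.094],
    [[0,0,0],0,0.03],
    [[0,0,0],0,0.03],
    [[0,0,0],0,0.03],
    [[0,0,0],0,0.03],
    [[0,0,0],0,0.03],
    [[0,0,0],0,0.03],
    [[0,0,0],0,0.03]
  ]
}}

```text
time_s: 9.63
ee_pos: [0.4339, 0.1518, 0.0614]
eef_rot: [3.141, -0.0, 1.571]
force: [-0.1, -0.5, 0.7]
grip_width: 0.0508
grip_force: 0.0
```

>>> {"name": "jog_arm", "arguments": {
  "rows": [
    [[0,0,0],0,0.03],
    [[0,0,0],0,0.03],
    [[0,0,-0.01],0,0.03],
    [[0,0,-0.02],0,0.03],
    [[0,0,-0.02],0,0.03],
    [[0,0,0],0,0.03],
    [[0,0,0],0,0.03],
    [[0,0,0],0,0.03]
  ]
}}

```text
time_s: 10.3
ee_pos: [0.4331, 0.1516, 0.11]
eef_rot: [-3.14, 0.0, 1.571]
force: [0.0, 0.3, -4.9]
grip_width: 0.0464
grip_force: 30.5
```

>>> {"name": "jog_arm", "arguments": {
  "rows": [
    [[0,0,0],0,0.03],
    [[0,0,0],0,0.03],
    [[0,0,0],0,0.03]
  ]
}}

```text
time_s: 10.55
ee_pos: [0.4334, 0.1517, 0.1102]
eef_rot: [-3.14, 0.0, 1.571]
force: [-1.1, -0.7, -3.6]
grip_width: 0.0461
grip_force: 30.5
```

>>> {"name": "jog_arm", "arguments": {
  "rows": [
    [[0,0,0],0,0.03],
    [[0,0,0],0,0.03]
  ]
}}

```text
time_s: 10.72
ee_pos: [0.4336, 0.1518, 0.1107]
eef_rot: [-3.141, 0.0, 1.571]
force: [-0.3, 0.8, -3.6]
grip_width: 0.0464
grip_force: 30.5
```

>>> {"name": "jog_arm", "arguments": {
  "rows": [
    [[0,0,0],0,0.03],
    [[0,0,0],0,0.03]
  ]
}}

```text
time_s: 10.88
ee_pos: [0.4337, 0.1518, 0.1109]
eef_rot: [-3.142, -0.0, 1.571]
force: [-0.8, 0.5, -4.7]
grip_width: 0.0461
grip_force: 30.5
```

>>> {"name": "jog_arm", "arguments": {
  "rows": [
    [[0,0,-0.035],0,0.03],
    [[0,0,-0.035],0,0.03],
    [[-0.024,0.0212,-0.02],0,0.03],
    [[-0.024,0.0212,0],0,0.03],
    [[-0.024,0.0212,0],0,0.03],
    [[-0.024,0.0212,0],0,0.03],
    [[-0.024,0.0212,0],0,0.03],
    [[-0.024,0.0212,0],0,0.03],
    [[-0.024,0.0212,0],0,0.03],
    [[-0.024,0.0212,0],0,0.03],
    [[-0.024,0.0212,0],0,0.03],
    [[-0.024,0.0212,0],0,0.03]
  ]
}}

```text
time_s: 11.88
ee_pos: [0.6465, -0.0894, 0.2006]
eef_rot: [-3.141, -0.0, 1.571]
force: [1.0, -0.0, -3.3]
grip_width: 0.046
grip_force: 30.2
```

>>> {"name": "jog_arm", "arguments": {
  "rows": [
    [[0,0,0],0,0.03],
    [[0,0,0],0,0.03],
    [[0,0,0],0,0.03]
  ]
}}

```text
time_s: 12.13
ee_pos: [0.6455, -0.0879, 0.2004]
eef_rot: [-3.141, -0.0, 1.571]
force: [-0.3, 0.5, -3.6]
grip_width: 0.0458
grip_force: 30.5
```

>>> {"name": "jog_arm", "arguments": {
  "rows": [
    [[0,0,0.035],0,0.03],
    [[0,0,0.035],0,0.03],
    [[0,0,0.035],0,0.03],
    [[0,0,0.015],0,0.03],
    [[0,0,0.01],0,0.03],
    [[0,0,0.004],0,0.03],
    [[0,0,0],0,0.03],
    [[0,0,0.001],0,0.03],
    [[0,0,0],0,0.03],
    [[0,0,0],0,0.094],
    [[0,0,0],0,0.094],
    [[0,0,0],0,0.094]
  ]
}}

```text
time_s: 13.13
ee_pos: [0.6463, -0.0882, 0.0669]
eef_rot: [3.14, 0.0, 1.571]
force: [0.7, -0.2, -0.7]
grip_width: 0.0626
grip_force: 0.0
```

>>> {"name": "jog_arm", "arguments": {
  "rows": [
    [[0,0,0],0,0.094],
    [[0,0,0],0,0.094],
    [[0,0,-0.035],0,0.094],
    [[0,0,-0.035],0,0.094],
    [[0,0,-0.035],0,0.094],
    [[0,0,-0.033],0,0.094]
  ]
}}

```text
time_s: 13.63
ee_pos: [0.6457, -0.0881, 0.2061]
eef_rot: [3.141, 0.0, 1.571]
force: [-0.3, -1.3, 0.0]
grip_width: 0.0942
grip_force: 0.0
```

>>> {"name": "jog_arm", "arguments": {
  "rows": [
    [[-0.0256,-0.0195,0],0,0.094],
    [[-0.0256,-0.0195,0],0,0.094],
    [[-0.0256,-0.0195,0],0,0.094],
    [[-0.0256,-0.0195,0],0,0.094],
    [[-0.0256,-0.0195,0],0,0.094],
    [[-0.0256,-0.0195,0],0,0.094],
    [[0,0,0],0,0.094],
    [[0,0,0],0,0.094],
    [[0,0,0],0,0.094]
  ]
}}

```text
time_s: 14.38
ee_pos: [0.5292, -0.2415, 0.2041]
eef_rot: [3.141, -0.0, 1.571]
force: [0.0, 0.4, 0.3]
grip_width: 0.0938
grip_force: 0.0
```

```bash
python3 - <<'E'
from w import *
o=get_obs();c=camera("wrist");save(c,"w2.png");P=cloud(c,o)
print(o["ee_pos"].round(4),o["eef_rot"].round(4))
print(rim(P,[.5285,-.2414]),rim(P,[.4288,-.2106]))
c=camera("top");save(c,"top2.png");P=cloud(c)
print("slots",rim(P,[.649,-.021]),rim(P,[.646,-.088]))
E
```

```text
[ 0.5292 -0.2415  0.2041] [ 3.1412 -0.      1.5712]
(867, array([ 0.5272, -0.2424,  0.0236]), array([ 0.5274, -0.2418])) (1056, array([ 0.4276, -0.2116,  0.0237]), array([ 0.4285, -0.2113]))
slots (142, array([ 0.652 , -0.0216,  0.0242]), array([ 0.6509, -0.0211])) (135, array([ 0.6478, -0.0868,  0.0241]), array([ 0.6469, -0.0866]))
```

>>> {"name": "jog_arm", "arguments": {
  "rows": [
    [[0,-0.0015,0.036],0,0.094],
    [[0,0,0.036],0,0.094],
    [[0,0,0.036],0,0.094],
    [[0,0,0.035],0,0.094],
    [[0,0,0],0,0.094],
    [[0,0,0],0,0.03],
    [[0,0,0],0,0.03],
    [[0,0,0],0,0.03],
    [[0,0,0],0,0.03],
    [[0,0,0],0,0.03],
    [[0,0,0],0,0.03],
    [[0,0,0],0,0.03]
  ]
}}

```text
time_s: 15.48
ee_pos: [0.5275, -0.2419, 0.0615]
eef_rot: [3.141, 0.0, 1.571]
force: [0.0, 0.0, 0.6]
grip_width: 0.0508
grip_force: 0.0
```

>>> {"name": "jog_arm", "arguments": {
  "rows": [
    [[0,0,0],0,0.03],
    [[0,0,0],0,0.03],
    [[0,0,-0.01],0,0.03],
    [[0,0,-0.02],0,0.03],
    [[0,0,-0.02],0,0.03],
    [[0,0,0],0,0.03],
    [[0,0,0],0,0.03],
    [[0,0,0],0,0.03]
  ]
}}

```text
time_s: 16.15
ee_pos: [0.5269, -0.2415, 0.1098]
eef_rot: [-3.14, -0.001, 1.571]
force: [-0.9, -0.0, -4.6]
grip_width: 0.0468
grip_force: 29.9
```

>>> {"name": "jog_arm", "arguments": {
  "rows": [
    [[0,0,0],0,0.03],
    [[0,0,0],0,0.03],
    [[0,0,0],0,0.03]
  ]
}}

```text
time_s: 16.4
ee_pos: [0.5271, -0.2416, 0.1101]
eef_rot: [-3.14, -0.001, 1.571]
force: [-0.5, -0.7, -4.6]
grip_width: 0.0469
grip_force: 29.9
```

>>> {"name": "jog_arm", "arguments": {
  "rows": [
    [[0,0,0],0,0.03],
    [[0,0,0],0,0.03]
  ]
}}

```text
time_s: 16.57
ee_pos: [0.5273, -0.2418, 0.1107]
eef_rot: [-3.141, -0.0, 1.571]
force: [0.3, 0.0, -2.9]
grip_width: 0.0464
grip_force: 29.9
```

>>> {"name": "jog_arm", "arguments": {
  "rows": [
    [[0,0,0],0,0.03],
    [[0,0,0],0,0.03]
  ]
}}

```text
time_s: 16.73
ee_pos: [0.5274, -0.2418, 0.1109]
eef_rot: [-3.142, 0.0, 1.571]
force: [-0.4, -0.6, -3.7]
grip_width: 0.0466
grip_force: 29.9
```

>>> {"name": "jog_arm", "arguments": {
  "rows": [
    [[0,0,-0.035],0,0.03],
    [[0,0,-0.035],0,0.03],
    [[0.0176,0.0231,-0.02],0,0.03],
    [[0.0176,0.0231,0],0,0.03],
    [[0.0176,0.0231,0],0,0.03],
    [[0.0176,0.0231,0],0,0.03],
    [[0.0176,0.0231,0],0,0.03],
    [[0,0,0],0,0.03],
    [[0,0,0],0,0.03],
    [[0,0,0],0,0.03]
  ]
}}

```text
time_s: 17.57
ee_pos: [0.6425, -0.1539, 0.2006]
eef_rot: [-3.141, 0.0, 1.571]
force: [-0.6, 0.4, -3.3]
grip_width: 0.0471
grip_force: 30.1
```

>>> {"name": "jog_arm", "arguments": {
  "rows": [
    [[0,0,0.035],0,0.03],
    [[0,0,0.035],0,0.03],
    [[0,0,0.035],0,0.03],
    [[0,0,0.015],0,0.03],
    [[0,0,0.01],0,0.03],
    [[0,0,0.004],0,0.03],
    [[0,0,0],0,0.03],
    [[0,0,0.001],0,0.03],
    [[0,0,0],0,0.03],
    [[0,0,0],0,0.094],
    [[0,0,0],0,0.094],
    [[0,0,0],0,0.094]
  ]
}}

```text
time_s: 18.57
ee_pos: [0.6433, -0.1538, 0.0669]
eef_rot: [3.14, 0.0, 1.571]
force: [0.0, 0.1, -0.7]
grip_width: 0.0636
grip_force: 0.0
```

>>> {"name": "jog_arm", "arguments": {
  "rows": [
    [[0,0,0],0,0.094],
    [[0,0,0],0,0.094],
    [[0,0,-0.035],0,0.094],
    [[0,0,-0.035],0,0.094],
    [[0,0,-0.035],0,0.094],
    [[0,0,-0.033],0,0.094]
  ]
}}

```text
time_s: 19.07
ee_pos: [0.6427, -0.1537, 0.2062]
eef_rot: [3.141, 0.0, 1.571]
force: [-0.0, 0.5, -1.0]
grip_width: 0.094
grip_force: 0.0
```

>>> {"name": "jog_arm", "arguments": {
  "rows": [
    [[-0.0081,-0.0305,0],0,0.094],
    [[-0.0081,-0.0305,0],0,0.094],
    [[-0.0081,-0.0305,0],0,0.094],
    [[-0.0081,-0.0305,0],0,0.094],
    [[-0.0081,-0.0305,0],0,0.094],
    [[-0.0081,-0.0305,0],0,0.094],
    [[-0.0081,-0.0305,0],0,0.094],
    [[0,0,0],0,0.094],
    [[0,0,0],0,0.094],
    [[0,0,0],0,0.094]
  ]
}}

```text
time_s: 19.9
ee_pos: [0.4299, -0.2106, 0.2043]
eef_rot: [3.141, 0.0, 1.571]
force: [0.6, -0.7, 0.3]
grip_width: 0.0938
grip_force: 0.0
```

>>> {"name": "jog_arm", "arguments": {
  "rows": [
    [[-0.001,-0.0018,0.036],0,0.094],
    [[0,0,0.036],0,0.094],
    [[0,0,0.036],0,0.094],
    [[0,0,0.035],0,0.094],
    [[0,0,0],0,0.094],
    [[0,0,0],0,0.03],
    [[0,0,0],0,0.03],
    [[0,0,0],0,0.03],
    [[0,0,0],0,0.03],
    [[0,0,0],0,0.03],
    [[0,0,0],0,0.03],
    [[0,0,0],0,0.03]
  ]
}}

```text
time_s: 20.9
ee_pos: [0.4278, -0.2117, 0.0614]
eef_rot: [3.141, 0.0, 1.571]
force: [0.3, -0.4, -1.3]
grip_width: 0.051
grip_force: 0.0
```

>>> {"name": "jog_arm", "arguments": {
  "rows": [
    [[0,0,0],0,0.03],
    [[0,0,0],0,0.03],
    [[0,0,-0.01],0,0.03],
    [[0,0,-0.02],0,0.03],
    [[0,0,0],0,0.03],
    [[0,0,0],0,0.03],
    [[0,0,0],0,0.03]
  ]
}}

```text
time_s: 21.48
ee_pos: [0.4273, -0.2114, 0.0905]
eef_rot: [-3.141, -0.0, 1.571]
force: [-0.4, 0.2, -2.2]
grip_width: 0.0465
grip_force: 29.7
```

>>> {"name": "jog_arm", "arguments": {
  "rows": [
    [[0,0,0],0,0.03],
    [[0,0,0],0,0.03],
    [[0,0,0],0,0.03]
  ]
}}

```text
time_s: 21.73
ee_pos: [0.4273, -0.2114, 0.0904]
eef_rot: [-3.141, -0.001, 1.571]
force: [-0.7, 1.1, -1.5]
grip_width: 0.0464
grip_force: 29.7
```

>>> {"name": "jog_arm", "arguments": {
  "rows": [
    [[0,0,0],0,0.03],
    [[0,0,0],0,0.03]
  ]
}}

```text
time_s: 21.9
ee_pos: [0.4275, -0.2115, 0.0907]
eef_rot: [-3.141, -0.0, 1.571]
force: [-0.4, -0.3, -0.7]
grip_width: 0.0467
grip_force: 29.7
```

>>> {"name": "jog_arm", "arguments": {
  "rows": [
    [[0,0,0.02],0,0.03],
    [[0,0,0.007],0,0.03],
    [[0,0,0.002],0,0.03],
    [[0,0,0],0,0.03],
    [[0,0,0.001],0,0.03],
    [[0,0,0],0,0.03],
    [[0,0,0],0,0.094],
    [[0,0,0],0,0.094],
    [[0,0,0],0,0.094],
    [[0,0,0],0,0.094],
    [[0,0,0],0,0.094]
  ]
}}

```text
time_s: 22.82
ee_pos: [0.4276, -0.2115, 0.061]
eef_rot: [3.142, -0.0, 1.571]
force: [0.7, -0.3, 0.2]
grip_width: 0.0763
grip_force: 0.0
```

>>> {"name": "jog_arm", "arguments": {
  "rows": [
    [[0,0,-0.035],0,0.094],
    [[0,0,-0.035],0,0.094],
    [[0,0,-0.035],0,0.094],
    [[0,0,-0.037],0,0.094]
  ]
}}

```text
time_s: 23.15
ee_pos: [0.4272, -0.2113, 0.2044]
eef_rot: [-3.141, -0.0, 1.571]
force: [-0.5, -0.0, -0.5]
grip_width: 0.094
grip_force: 0.0
```

>>> {"name": "jog_arm", "arguments": {
  "rows": [
    [[-0.0297,-0.003,0],0,0.094],
    [[-0.0297,-0.003,0],0,0.094],
    [[-0.0297,-0.003,0],0,0.094],
    [[-0.0297,-0.003,0],0,0.094],
    [[-0.0297,-0.003,0],0,0.094],
    [[0,0,0],7.15,0.094],
    [[0,0,0],7.15,0.094],
    [[0,0,0],7.15,0.094],
    [[0,0,0],7.15,0.094],
    [[0,0,0],7.15,0.094],
    [[0,0,0],7.15,0.094],
    [[0,0,0],7.15,0.094]
  ]
}}

```text
time_s: 24.15
ee_pos: [0.4126, -0.36, 0.2028]
eef_rot: [-3.141, 0.0, 0.692]
force: [0.6, -0.8, -0.1]
grip_width: 0.0938
grip_force: 0.0
```

>>> {"name": "jog_arm", "arguments": {
  "rows": [
    [[0,0,0],7.15,0.094],
    [[0,0,0],7.15,0.094],
    [[0,0,0],7.15,0.094],
    [[0,0,0],7.15,0.094],
    [[0,0,0],7.15,0.094],
    [[0,0,0],4.2,0.094],
    [[0,0,0],0,0.05],
    [[0,0,0],0,0.05],
    [[0,0,0],0,0.05]
  ]
}}

```text
time_s: 24.9
ee_pos: [0.4127, -0.36, 0.2029]
eef_rot: [-3.142, 0.0, 0.003]
force: [-0.2, -0.4, -0.2]
grip_width: 0.0778
grip_force: 0.0
```

```bash
python3 - <<'E'
from w import *
o=get_obs();c=camera("wrist");save(c,"w3.png");P=cloud(c,o)
print(o["ee_pos"].round(4),o["eef_rot"].round(4),o["qpos"].round(2))
q=P.reshape(-1,3);q=q[(q[:,2]>.06)&(q[:,2]<.095)]
f=np.array([.4861,-.3533])
l=q[(q[:,0]<.43)&(abs(q[:,1]+.355)<.03)&(q[:,0]>.36)]
print("lug",len(l),l.mean(0),l.min(0),l.max(0),cv2.minAreaRect((l[:,:2]*1000).astype(np.float32)))
for x in np.arange(.37,.43,.01):
    s=l[abs(l[:,0]-x)<.005]
    if len(s): print(round(x,3),np.percentile(s[:,1],[2,50,98]).round(4),np.percentile(s[:,2],[50,95]).round(4))
print("funnel rim",rim(P,f,.078,.09,.056))
for n,z in (("funnel_lug",.075),("funnel_seat",.045),("rest_mouth",.045)):
  for d in spot_point(n,c)[:1]: print(n,d["p"],at_z(c,d["at"][0]*640,d["at"][1]*400,z,o))
E
```

```text
[ 0.4127 -0.36    0.2029] [-3.1415  0.      0.0034] [-0.78  0.3   1.53  0.    1.31  0.78]
lug 626 [ 0.40840316 -0.36006392  0.07996621] [ 0.38464533 -0.36690086  0.0755871 ] [ 0.42996348 -0.35317443  0.08264668] ((407.39801025390625, -360.1006164550781), (45.57929229736328, 11.978962898254395), 3.7604455947875977)
0.38 [-0.3623 -0.3614 -0.3596] [0.0785 0.0791]
0.39 [-0.3669 -0.3614 -0.3559] [0.0801 0.0812]
0.4 [-0.3659 -0.3605 -0.355 ] [0.0805 0.0815]
0.41 [-0.3658 -0.36   -0.3541] [0.0801 0.0816]
0.42 [-0.3649 -0.3595 -0.3532] [0.0802 0.0817]
funnel rim (1683, array([ 0.4831, -0.355 ,  0.0527]), array([ 0.4854, -0.3548]))
funnel_lug 0.9 [ 0.41075507 -0.36114294  0.075     ]
funnel_seat 0.82 [ 0.4873512  -0.35253588  0.045     ]
```

View pics/w3.png

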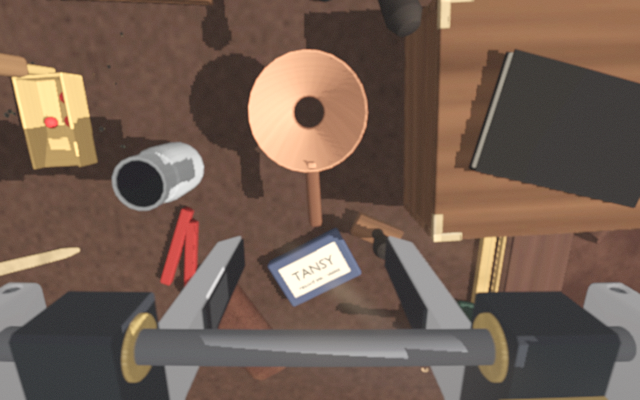

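```bash
python3 - <<'E'
from w import *
o=get_obs();c=camera("wrist");P=cloud(c,o).reshape(-1,3);P=P[(P[:,2]<.18)&(P[:,2]>-.01)]
a=P[(abs(P[:,0]-.41)<.03)&(abs(abs(P[:,1]+.36)-.045)<.03)];print("near lug max z",a[:,2].max())
b=P[(abs(P[:,0]-.41)<.06)&(P[:,1]<-.42)];print("box",b[:,2].max(), b[b[:,2]>.06][:,1].max() if (b[:,2]>.06).any() else None)
b=P[(P[:,1]<-.40)&(P[:,2]>.06)];print(b[:,2].max(),b.max(0),b.min(0))
E
```

```text
near lug max z 0.08158482379718734
box 0.12222437992906626 -0.429470977199231
0.17069910964645538 [ 0.57147143 -0.40000125  0.17069911] [ 0.36277428 -0.64203872  0.06002096]
```

>>> {"name": "jog_arm", "arguments": {
  "rows": [
    [[-0.0037,0,0.036],0,0.05],
    [[0,0,0.036],-4,0.05],
    [[0,0,0.036],0,0.05],
    [[0,0,0.039],0,0.05],
    [[0,0,0],0,0.05],
    [[0,0,0],0,0],
    [[0,0,0],0,0],
    [[0,0,0],0,0],
    [[0,0,0],0,0],
    [[0,0,0],0,0],
    [[0,0,0],0,0],
    [[0,0,0],0,0]
  ],
  "squeeze": 50
}}

```text
time_s: 26.15
ee_pos: [0.4092, -0.3601, 0.0565]
eef_rot: [3.141, -0.001, 0.071]
force: [0.1, 1.5, 2.4]
grip_width: 0.0117
grip_force: 50.0
```

>>> {"name": "jog_arm", "arguments": {
  "rows": [
    [[0,0,0],0,0],
    [[0,0,-0.01],0,0],
    [[0,0,-0.02],0,0],
    [[0,0,-0.03],0,0],
    [[0,0,-0.03],0,0],
    [[0,0,-0.03],0,0],
    [[0,0,0],0,0],
    [[0,0,0],0,0]
  ]
}}

```text
time_s: 26.82
ee_pos: [0.4093, -0.3605, 0.1778]
eef_rot: [3.139, -0.002, 0.07]
force: [-0.3, 0.6, -2.2]
grip_width: 0.0116
grip_force: 50.0
```

>>> {"name": "jog_arm", "arguments": {
  "rows": [
    [[-0.0082,-0.0243,0],0,0],
    [[-0.0082,-0.0243,0],0,0],
    [[-0.0082,-0.0243,0],0,0],
    [[-0.0082,-0.0243,0],0,0],
    [[-0.0082,-0.0243,0],0,0],
    [[-0.0082,-0.0243,0],0,0],
    [[0,0,0],0,0],
    [[0,0,0],0,0],
    [[0,0,0],0,0],
    [[0,0,0],0,0]
  ]
}}

```text
time_s: 27.65
ee_pos: [0.3498, -0.2186, 0.1756]
eef_rot: [-3.141, 0.001, 0.07]
force: [-0.9, 0.5, -0.8]
grip_width: 0.0116
grip_force: 50.0
```

```bash
python3 - <<'E'
from w import *
o=get_obs();print(o["ee_pos"].round(4),o["eef_rot"].round(4),o["grip_width"],o["force"])
for n in("top","wrist","scene"):
    c=camera(n);save(c,n+"4.png");P=cloud(c,o);q=P.reshape(-1,3)
    print(n,rim(P,[.4275,-.2115],.18,.215,.056),rim(P,[.6425,-.154]))
    q=q[(np.linalg.norm(q[:,:2]-[.4275,-.2115],axis=1)<.056)&(q[:,2]>.19)&(q[:,2]<.215)]
    if len(q)>20: A=np.c_[q[:,:2]-[.4275,-.2115],np.ones(len(q))];print(np.linalg.lstsq(A,q[:,2],rcond=None)[0].round(3),np.percentile(q[:,2],[5,50,95]))
E
```

```text
[ 0.3498 -0.2186  0.1756] [-3.1412e+00  5.0000e-04  6.9900e-02] 0.011583926819432265 [-0.92530339  0.50633348 -0.83464111]
top (774, array([ 0.4279, -0.2127,  0.0499]), array([ 0.4279, -0.2128])) (137, array([ 0.644 , -0.1546,  0.0238]), array([ 0.6437, -0.1543]))
[-0.    -0.001  0.195] [0.1907074  0.19500035 0.19932095]
wrist (26014, array([ 0.4236, -0.2139,  0.0521]), array([ 0.4257, -0.214 ])) None
[-0.012  0.002  0.195] [0.19055214 0.19542494 0.19966918]
scene (261, array([ 0.4303, -0.2105,  0.0502]), array([ 0.4271, -0.2121])) (162, array([ 0.6407, -0.1545,  0.0265]), array([ 0.6408, -0.1544]))
[-0.009  0.018  0.195] [0.19067348 0.19467599 0.19871614]
```

View pics/scene4.png

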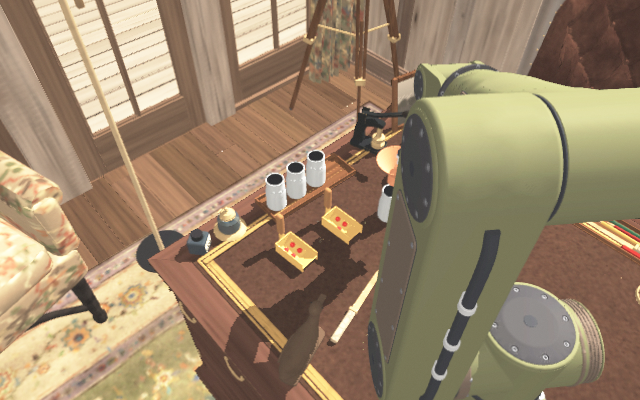

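>>> {"name": "jog_arm", "arguments": {
  "rows": [
    [[0.0005,-0.0015,0.015],0,0],
    [[0,0,0.02],0,0],
    [[0,0,0.015],0,0],
    [[0,0,0.008],0,0],
    [[0,0,0.004],0,0],
    [[0,0,0.003],0,0],
    [[0,0,0.002],0,0],
    [[0,0,0.001],0,0],
    [[0,0,0],0,0],
    [[0,0,0],0,0]
  ]
}}

```text
time_s: 28.63
ee_pos: [0.3505, -0.2169, 0.1086]
eef_rot: [3.141, -0.001, 0.07]
force: [0.5, -1.0, 3.5]
grip_width: 0.0114
grip_force: 50.0
```

```bash
python3 - <<'E'
from w import *
o=get_obs();print(o["ee_pos"].round(4),o["force"].round(2),o["moment"].round(2))
c=camera("top");P=cloud(c);print(rim(P,[.428,-.2115],.115,.15,.056))
E
```

```text
[ 0.3505 -0.2169  0.1086] [ 0.53 -1.03  3.46] [ 0.04 -0.27 -0.03]
(663, array([ 0.4285, -0.2111,  0.0499]), array([ 0.4284, -0.2111]))
```

>>> {"name": "jog_arm", "arguments": {
  "rows": [
    [[0,0,-0.0005],0,0],
    [[0,0,0],0,0.05],
    [[0,0,0],0,0.05],
    [[0,0,0],0,0.05],
    [[0,0,0],0,0.05],
    [[0,0,0],0,0.05],
    [[0,0,-0.02],0,0.05],
    [[0,0,-0.03],0,0.05],
    [[0,0,-0.03],0,0.05],
    [[0,0,-0.03],0,0.05]
  ]
}}

```text
time_s: 29.52
ee_pos: [0.3497, -0.2163, 0.2197]
eef_rot: [-3.141, 0.001, 0.07]
force: [-0.3, -0.3, 0.4]
grip_width: 0.0495
grip_force: 0.0
```

```bash
python3 - <<'E'
from w import *
o=get_obs();print(o["ee_pos"].round(4),o["eef_rot"].round(4))
c=camera("top");save(c,"top5.png");P=cloud(c);print(rim(P,[.428,-.2115],.115,.15,.056))
q=P.reshape(-1,3);q=q[(np.linalg.norm(q[:,:2]-[.428,-.2115],axis=1)<.052)&(q[:,2]>.12)&(q[:,2]<.15)]
A=np.c_[q[:,:2]-[.4275,-.2115],np.ones(len(q))];print(np.linalg.lstsq(A,q[:,2],rcond=None)[0].round(3))
for u,v in((271,197),(333,202)):
    p=P[v-14:v+14,u-14:u+14].reshape(-1,3);p=p[(p[:,2]>.1)&(p[:,2]<.12)];print("handle",p.mean(0).round(4))
    p=P[v-8:v+52,u-23:u+33].reshape(-1,3);p=p[(p[:,2]>.02)&(p[:,2]<.05)];print("trough",cv2.minAreaRect(p[:,:2].astype(np.float32)*1000))
E
```

```text
[ 0.3497 -0.2163  0.2197] [-3.1412e+00  5.0000e-04  7.0400e-02]
(662, array([ 0.4289, -0.2105,  0.0497]), array([ 0.4295, -0.2098]))
[0.017 0.005 0.127]
handle [0.5454 0.0509 0.107 ]
trough ((497.4866027832031, 47.91757583618164), (94.96775817871094, 52.480690002441406), 4.379124164581299)
handle [ 0.5292 -0.088   0.1077]
trough ((478.8494567871094, -90.75818634033203), (91.61529541015625, 52.09332275390625), 2.9212167263031006)
```

View pics/top5.png

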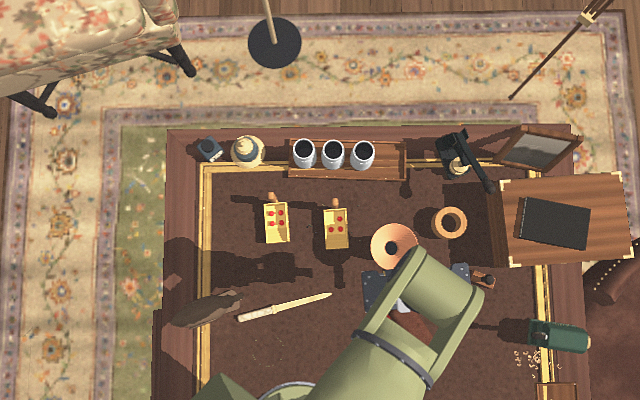

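>>> {"name": "jog_arm", "arguments": {
  "rows": [
    [[0.0268,-0.0165,0],0,0.05],
    [[0.0268,-0.0165,0],0,0.05],
    [[0.0268,-0.0165,0],0,0.05],
    [[0.0268,-0.0165,0],0,0.05],
    [[0.0268,-0.0165,0],0,0.05],
    [[0.0268,-0.0165,0],0,0.05],
    [[0.0268,-0.0165,0],0,0.05],
    [[0,0,0],0,0.05],
    [[0,0,0],0,0.05],
    [[0,0,0],0,0.05]
  ]
}}

```text
time_s: 30.4
ee_pos: [0.5286, -0.0883, 0.218]
eef_rot: [-3.141, 0.001, 0.071]
force: [-0.3, -0.3, 1.1]
grip_width: 0.05
grip_force: 0.0
```

```bash
cat > sc.py <<'E'
from w import *
def scoop(g,t):
    o=get_obs();c=camera("wrist");save(c,"ws%d.png"%int(o["time_s"]*100));P=cloud(c,o).reshape(-1,3)
    print(o["ee_pos"].round(4),o["eef_rot"].round(4))
    p=P[(np.linalg.norm(P[:,:2]-g,axis=1)<.025)&(P[:,2]>.103)&(P[:,2]<.117)];print("handle top",len(p),p.mean(0).round(4),p.min(0).round(4),p.max(0).round(4))
    p=P[(np.linalg.norm(P[:,:2]-t,axis=1)<.06)&(P[:,2]>.015)&(P[:,2]<.04)];print("trough",cv2.minAreaRect(p[:,:2].astype(np.float32)*1000),np.percentile(p[:,2],98))
E
python3 -c "
from sc import *
scoop([.529,-.088],[.479,-.09])"
```

```text
[ 0.5286 -0.0883  0.218 ] [-3.1415e+00  9.0000e-04  7.0600e-02]
handle top 294 [ 0.5295 -0.0891  0.1092] [ 0.5196 -0.096   0.1038] [ 0.5373 -0.0824  0.112 ]
trough ((480.89208984375, -92.02070617675781), (99.26312255859375, 51.77605056762695), 3.367417812347412) 0.03289299466598767
```

>>> {"name": "jog_arm", "arguments": {
  "rows": [
    [[0,0.001,0.036],0,0.05],
    [[0,0,0.036],0,0.05],
    [[0,0,0.036],0,0.05],
    [[0,0,0.036],0,0.05],
    [[0,0,0.025],0,0.05],
    [[0,0,0.01],0,0.05],
    [[0,0,0],0,0.05],
    [[0,0,0],0,0],
    [[0,0,0],0,0],
    [[0,0,0],0,0],
    [[0,0,0],0,0],
    [[0,0,0],0,0]
  ],
  "squeeze": 60
}}

```text
time_s: 31.45
ee_pos: [0.5295, -0.0892, 0.0403]
eef_rot: [3.141, -0.001, 0.07]
force: [0.3, -1.0, -0.6]
grip_width: 0.0202
grip_force: 0.0
```

>>> {"name": "jog_arm", "arguments": {
  "rows": [
    [[0,0,0],0,0],
    [[0,0,0],0,0],
    [[0,0,-0.004],0,0],
    [[0,0,-0.008],0,0],
    [[0,0,-0.012],0,0],
    [[0,0,-0.012],0,0],
    [[0,0,-0.008],0,0],
    [[0,0,-0.004],0,0],
    [[0,0,0],0,0],
    [[0,0,0],0,0]
  ]
}}

```text
time_s: 32.28
ee_pos: [0.5291, -0.0891, 0.0875]
eef_rot: [3.142, -0.0, 0.07]
force: [-0.1, -1.3, -1.5]
grip_width: 0.0134
grip_force: 60.0
```

```bash
python3 - <<'E'
from w import *
c=camera("scene");cv2.imwrite("pics/s6.png",cv2.resize(c["image"][140:290,230:430,::-1],None,fx=3.5,fy=3.5))
print(get_obs()["ee_pos"],get_obs()["grip_width"])
E
```

```text
[ 0.52887261 -0.08905032  0.08713499] 0.013984613753185283
```

View pics/s6.png

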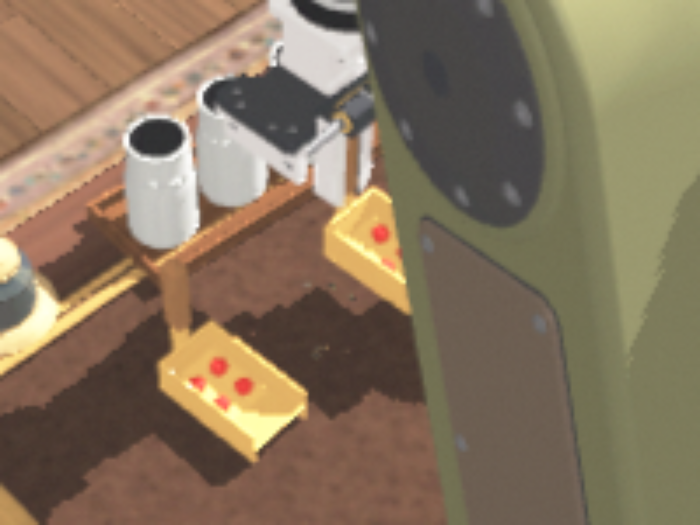

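>>> {"name": "jog_arm", "arguments": {
  "rows": [
    [[0,0,-0.006],0,0],
    [[0,0,-0.012],0,0],
    [[0,0,-0.015],0,0],
    [[0,0,-0.015],0,0],
    [[0,0,-0.015],0,0],
    [[0,0,-0.015],0,0],
    [[0,0,-0.015],0,0],
    [[0,0,-0.015],0,0],
    [[0,0,-0.015],0,0],
    [[0,0,-0.013],0,0],
    [[0,0,-0.009],0,0],
    [[0,0,-0.004],0,0]
  ]
}}

```text
time_s: 33.33
ee_pos: [0.5293, -0.0892, 0.2376]
eef_rot: [3.141, -0.001, 0.07]
force: [-0.2, 0.4, -0.5]
grip_width: 0.014
grip_force: 60.0
```

>>> {"name": "jog_arm", "arguments": {
  "rows": [
    [[-0.0018,0.005,0],0,0],
    [[-0.0036,0.0108,0],0,0],
    [[-0.0039,0.0116,0],0,0],
    [[-0.0039,0.0116,0],0,0],
    [[-0.0039,0.0116,0],0,0],
    [[-0.0039,0.0116,0],0,0],
    [[-0.0039,0.0116,0],0,0],
    [[-0.0039,0.0116,0],0,0],
    [[-0.0039,0.0116,0],0,0],
    [[-0.0039,0.0116,0],0,0],
    [[-0.0022,0.0065,0],0,0],
    [[-0.0011,0.003,0],0,0]
  ]
}}

```text
time_s: 34.33
ee_pos: [0.4973, -0.2109, 0.2364]
eef_rot: [3.142, 0.0, 0.069]
force: [0.1, 0.1, -0.9]
grip_width: 0.0134
grip_force: 60.0
```

```bash
python3 - <<'E'
from w import *
o=get_obs();print(o["ee_pos"].round(4),o["eef_rot"])
c=camera("wrist");save(c,"w7.png");P=cloud(c,o).reshape(-1,3);c=camera("top");Q=cloud(c).reshape(-1,3);save(c,"top7.png")
for n,X in(("wrist",P),("top",Q)):
    p=X[(abs(X[:,1]+.21)<.04)&(X[:,0]>.36)&(X[:,0]<.5)&(X[:,2]>.19)&(X[:,2]<.245)]
    if len(p): print(n,len(p),p.min(0).round(3),p.max(0).round(3),cv2.minAreaRect(p[:,:2].astype(np.float32)*1000))
E
```

```text
[ 0.4973 -0.2109  0.2364] [3.14158489e+00 8.34702414e-05 6.94994219e-02]
wrist 748 [ 0.399 -0.238  0.197] [ 0.5   -0.186  0.238] ((449.5411071777344, -214.4547119140625), (100.19827270507812, 51.97156524658203), 3.2069826126098633)
top 66 [ 0.465 -0.238  0.196] [ 0.486 -0.219  0.229] ((477.52099609375, -232.07406616210938), (21.46396255493164, 16.326248168945312), 56.563621520996094)
```

View pics/w7.png

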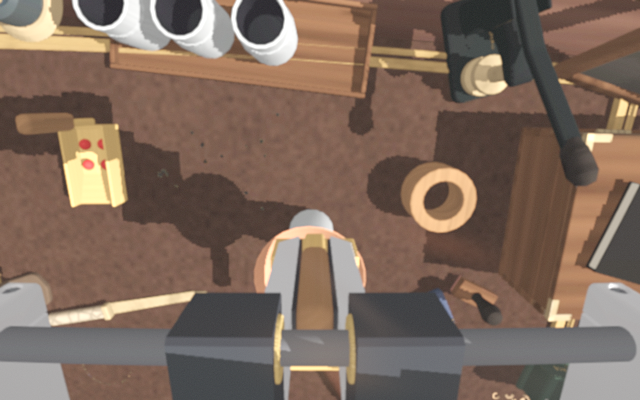

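>>> {"name": "jog_arm", "arguments": {
  "rows": [
    [[0,-0.003,0],0,0],
    [[0,0,0],0,0],
    [[0,0,0],0,0],
    [[0,0,0],0,0]
  ],
  "squeeze": 20
}}

```text
time_s: 34.77
ee_pos: [0.4975, -0.2063, 0.2365]
eef_rot: [3.142, -0.0, 0.071]
force: [0.5, 0.1, -1.5]
grip_width: 0.0134
grip_force: 20.0
```

```bash
cat > ang.py <<'E'
from w import *
def ang():
    o=get_obs();c=camera("wrist");P=cloud(c,o).reshape(-1,3);t=o["ee_pos"];G=t+[0,0,.019]
    print("tcp",t.round(4),"w",round(o["grip_width"],4),"gf",round(o["grip_force"],1),"t",o["time_s"])
    p=P[(abs(P[:,1]-t[1])<.005)&(P[:,2]>G[2]+.02)&(np.hypot(P[:,0]-G[0],P[:,2]-G[2])<.075)&(abs(P[:,0]-G[0])<.06)]
    if len(p)>8:
        r=np.hypot(p[:,0]-G[0],p[:,2]-G[2]);e=p[r>np.percentile(r,80)].mean(0)-G
        print("handle end",e.round(4),"tilt",np.degrees(np.arctan2(-e[0],e[2])).round(1))
    q=P[(abs(P[:,1]-t[1])<.035)&(P[:,0]<t[0]-.02)&(P[:,0]>t[0]-.12)&(P[:,2]>.14)&(P[:,2]<t[2]+.01)]
    if len(q): print("trough",len(q),q.min(0).round(3),q.max(0).round(3))
    return c
E
python3 -c "
from ang import *
ang()"
```

```text
tcp [ 0.4975 -0.2063  0.2365] w 0.0134 gf 20.0 t 34.7667
handle end [ 0.0031 -0.0004  0.0516] tilt -3.5
trough 150 [ 0.399 -0.231  0.213] [ 0.403 -0.197  0.217]
```

>>> {"name": "jog_arm", "arguments": {
  "rows": [
    [[0,0,0],0,0],
    [[0,0,0],0,0],
    [[0,0,0],0,0]
  ],
  "squeeze": 10
}}

```text
time_s: 35.07
ee_pos: [0.4974, -0.2067, 0.2365]
eef_rot: [3.142, -0.0, 0.07]
force: [0.4, -0.4, -1.2]
grip_width: 0.0139
grip_force: 10.0
```

```bash
python3 -c "
from ang import *
ang()"
```

```text
tcp [ 0.4974 -0.2067  0.2365] w 0.0139 gf 10.0 t 35.0667
handle end [ 0.003  -0.0004  0.0516] tilt -3.4
trough 149 [ 0.398 -0.231  0.213] [ 0.404 -0.197  0.216]
```

>>> {"name": "jog_arm", "arguments": {
  "rows": [
    [[0,0,0],0,0],
    [[0,0,0],0,0],
    [[0,0,0],0,0]
  ],
  "squeeze": 6
}}

```text
time_s: 35.37
ee_pos: [0.4974, -0.2067, 0.2364]
eef_rot: [-3.142, -0.0, 0.07]
force: [-0.7, 0.4, -2.0]
grip_width: 0.0138
grip_force: 6.0
```

```bash
python3 -c "
from ang import *
ang()"
```

```text
tcp [ 0.4974 -0.2067  0.2364] w 0.0138 gf 6.0 t 35.3667
handle end [ 0.003  -0.0005  0.0516] tilt -3.3
trough 150 [ 0.399 -0.231  0.213] [ 0.403 -0.197  0.216]
```

>>> {"name": "jog_arm", "arguments": {
  "rows": [
    [[0,0,0],0,0],
    [[0,0,0],0,0],
    [[0,0,0],0,0]
  ],
  "squeeze": 4
}}

```text
time_s: 35.67
ee_pos: [0.4974, -0.2068, 0.2364]
eef_rot: [-3.142, -0.0, 0.07]
force: [0.4, -0.0, -0.6]
grip_width: 0.0138
grip_force: 4.0
```

```bash
python3 -c "
from ang import *
ang()"
```

```text
tcp [ 0.4974 -0.2068  0.2364] w 0.0138 gf 4.0 t 35.6667
handle end [ 0.0032 -0.0006  0.0516] tilt -3.5
trough 149 [ 0.399 -0.231  0.213] [ 0.403 -0.197  0.216]
```

>>> {"name": "jog_arm", "arguments": {
  "rows": [
    [[0,0,0],0,0],
    [[0,0,0],0,0],
    [[0,0,0],0,0]
  ],
  "squeeze": 3
}}

```text
time_s: 35.97
ee_pos: [0.4974, -0.2067, 0.2365]
eef_rot: [-3.142, -0.0, 0.07]
force: [-0.2, 0.8, -1.9]
grip_width: 0.0137
grip_force: 3.0
```

```bash
python3 -c "
from ang import *
ang()"
```

```text
tcp [ 0.4974 -0.2067  0.2365] w 0.0137 gf 3.0 t 35.9667
handle end [ 0.003  -0.0006  0.0516] tilt -3.4
trough 149 [ 0.399 -0.231  0.213] [ 0.403 -0.197  0.217]
```

>>> {"name": "jog_arm", "arguments": {
  "rows": [
    [[-0.01,0,-0.025],0,0],
    [[0,0,0],0,0],
    [[0.005,0,0.0125],0,0],
    [[0.005,0,0.0125],0,0],
    [[0,0,0],0,0]
  ],
  "squeeze": 3
}}

```text
time_s: 36.43
ee_pos: [0.4971, -0.206, 0.2318]
eef_rot: [-3.139, 0.005, 0.071]
force: [-1.4, -0.3, -1.2]
grip_width: 0.0137
grip_force: 3.0
```

```bash
python3 -c "
from ang import *
ang()"
```

```text
tcp [ 0.4971 -0.206   0.2318] w 0.0137 gf 3.0 t 36.4333
handle end [ 0.001  -0.0004  0.0489] tilt -1.1
```

>>> {"name": "jog_arm", "arguments": {
  "rows": [
    [[0,0,0],0,0],
    [[0,0,0],0,0],
    [[0,0,0],0,0]
  ],
  "squeeze": 3
}}

```text
time_s: 36.73
ee_pos: [0.4975, -0.2068, 0.2365]
eef_rot: [3.141, -0.0, 0.07]
force: [0.5, 0.0, -1.8]
grip_width: 0.0143
grip_force: 3.0
```

```bash
python3 -c "
from ang import *
c=ang();save(c,'w8.png')"
```

```text
tcp [ 0.4975 -0.2068  0.2365] w 0.0143 gf 3.0 t 36.7333
handle end [ 0.0007 -0.0004  0.0489] tilt -0.8
```

View pics/w8.png

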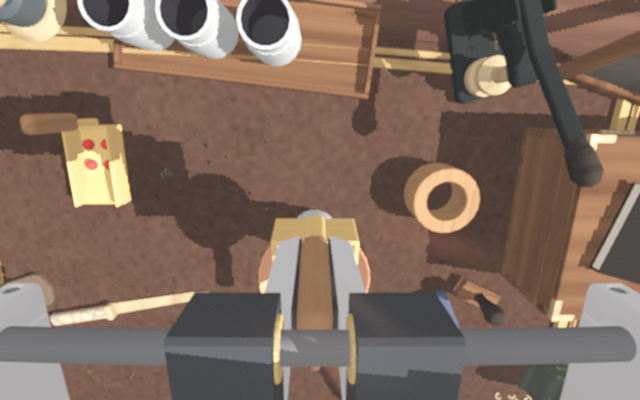

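```bash
python3 - <<'E'
from w import *
o=get_obs();c=camera("wrist");P=cloud(c,o)
for u,v in((285,225),(285,240),(285,255),(345,225),(345,240),(345,255),(315,228),(315,250),(315,270),(315,290),(315,310),(315,330),(300,362),(330,362),(308,375)): print(u,v,(P[v,u]-o["ee_pos"]).round(4),c["image"][v,u])
E
```

```text
285 225 [ 0.0035  0.0183 -0.0316] [195 164 110]
285 240 [0.0084 0.0154 0.0066] [189 175 159]
285 255 [0.0084 0.0138 0.0258] [186 185 184]
345 225 [ 0.0066 -0.0199 -0.0306] [196 164 110]
345 240 [ 0.0038 -0.0185 -0.0114] [194 174 148]
345 255 [ 0.0104 -0.0147  0.0258] [187 186 186]
315 228 [ 0.0097 -0.0005 -0.0121] [200 167 110]
315 250 [ 0.0107 -0.0004  0.0227] [150 114  86]
315 270 [ 0.009  -0.0005  0.041 ] [150 117  88]
315 290 [ 0.0062 -0.0006  0.0534] [149 114  86]
315 310 [ 0.0048 -0.0007  0.0657] [151 116  85]
315 330 [0.0277 0.001  0.1103] [118 108 105]
300 362 [0.0233 0.004  0.1158] [123 120 122]
330 362 [ 0.024  -0.0026  0.1162] [122 121 122]
308 375 [-0.2926 -0.0122 -0.2351] [126  97  84]
```

>>> {"name": "jog_arm", "arguments": {
  "rows": [
    [[-0.005,0,-0.027],0,0],
    [[0,0,0],0,0],
    [[0.0025,0,0.0135],0,0],
    [[0.0025,0,0.0135],0,0],
    [[0,0,0],0,0],
    [[0,0,0],0,0],
    [[0,0,0],0,0]
  ],
  "squeeze": 3
}}

```text
time_s: 37.42
ee_pos: [0.4975, -0.2069, 0.2371]
eef_rot: [3.141, -0.001, 0.07]
force: [0.4, -0.5, -1.6]
grip_width: 0.014
grip_force: 3.0
```

```bash
cat > tilt.py <<'E'
from w import *
def tilt(fn=None):
    o=get_obs();c=camera("wrist");P=cloud(c,o);t=o["ee_pos"]
    p=P[225:325,313:318].reshape(-1,3)-t;im=c["image"][225:325,313:318].reshape(-1,3).astype(int)
    m=(im[:,0]-im[:,2]>40)&(p[:,2]>.01)&(abs(p[:,0])<.07)&(p[:,2]<.09)&(im[:,0]<185);p=p[m]
    a=np.polyfit(p[:,2],p[:,0],1) if len(p)>5 else [0,0]
    print("t",round(o["time_s"],2),"tcp",t.round(4),"n",len(p),"tilt",np.degrees(np.arctan(-a[0])).round(1),"x at G",round(a[0]*.019+a[1],4),"top z-tcp",p[:,2].max().round(4) if len(p) else None)
    if fn: save(c,fn)
E
python3 -c "
from tilt import *
tilt()"
```

```text
t 37.42 tcp [ 0.4975 -0.2069  0.2371] n 464 tilt 14.1 x at G 0.0134 top z-tcp 0.0678
```

>>> {"name": "jog_arm", "arguments": {
  "rows": [
    [[-0.005,0,-0.027],0,0],
    [[0,0,0],0,0],
    [[0.0025,0,0.0135],0,0],
    [[0.0025,0,0.0135],0,0],
    [[0,0,0],0,0],
    [[0,0,0],0,0],
    [[0,0,0],0,0]
  ]
}}

```text
time_s: 38.05
ee_pos: [0.4976, -0.2069, 0.2374]
eef_rot: [3.141, -0.001, 0.07]
force: [-1.4, -1.0, -0.5]
grip_width: 0.0142
grip_force: 3.0
```

```bash
python3 -c "
from tilt import *
tilt()"
```

```text
t 38.05 tcp [ 0.4976 -0.2069  0.2374] n 472 tilt 17.2 x at G 0.0145 top z-tcp 0.0662
```

>>> {"name": "jog_arm", "arguments": {
  "rows": [
    [[-0.005,0,-0.027],0,0],
    [[0,0,0],0,0],
    [[0.0025,0,0.0135],0,0],
    [[0.0025,0,0.0135],0,0],
    [[0,0,0],0,0],
    [[0,0,0],0,0],
    [[0,0,0],0,0]
  ]
}}

```text
time_s: 38.68
ee_pos: [0.4976, -0.2069, 0.2374]
eef_rot: [3.141, -0.001, 0.07]
force: [-0.8, -0.4, -1.4]
grip_width: 0.014
grip_force: 3.0
```

```bash
python3 -c "
from tilt import *
tilt('w9.png')"
```

```text
t 38.68 tcp [ 0.4976 -0.2069  0.2374] n 488 tilt 19.5 x at G 0.0152 top z-tcp 0.065
```

>>> {"name": "jog_arm", "arguments": {
  "rows": [
    [[-0.012,0,-0.039],0,0],
    [[0,0,0],0,0],
    [[0.004,0,0.013],0,0],
    [[0.004,0,0.013],0,0],
    [[0.004,0,0.013],0,0],
    [[0,0,0],0,0],
    [[0,0,0],0,0]
  ]
}}

```text
time_s: 39.32
ee_pos: [0.4974, -0.2068, 0.2371]
eef_rot: [3.141, -0.0, 0.071]
force: [0.1, 0.9, -1.3]
grip_width: 0.0139
grip_force: 3.0
```

```bash
python3 -c "
from tilt import *
tilt('w10.png')
c=camera('top');save(c,'top10.png')"
```

```text
t 39.32 tcp [ 0.4974 -0.2068  0.2371] n 488 tilt 25.9 x at G 0.0171 top z-tcp 0.0613
```

>>> {"name": "jog_arm", "arguments": {
  "rows": [
    [[-0.012,0,-0.039],0,0],
    [[0,0,0],0,0],
    [[0.004,0,0.013],0,0],
    [[0.004,0,0.013],0,0],
    [[0.004,0,0.013],0,0],
    [[0,0,0],0,0],
    [[0,0,0],0,0],
    [[0,0,0],0,0],
    [[0,0,0],0,0],
    [[0,0,0],0,0],
    [[0,0,0],0,0]
  ]
}}

```text
time_s: 40.33
ee_pos: [0.4975, -0.2068, 0.2371]
eef_rot: [3.141, -0.001, 0.07]
force: [0.8, 0.4, -1.7]
grip_width: 0.014
grip_force: 3.0
```

```bash
python3 -c "
from tilt import *
tilt('w11.png')
c=camera('top');d=camera('scene')
im=np.hstack([cv2.resize(c['image'][180:300,330:490],(400,300)),cv2.resize(d['image'][110:260,330:530],(400,300))])
cv2.imwrite('pics/x11.png',im[...,::-1])"
```

```text
t 40.33 tcp [ 0.4975 -0.2068  0.2371] n 490 tilt 29.3 x at G 0.0179 top z-tcp 0.0601
```

View pics/x11.png

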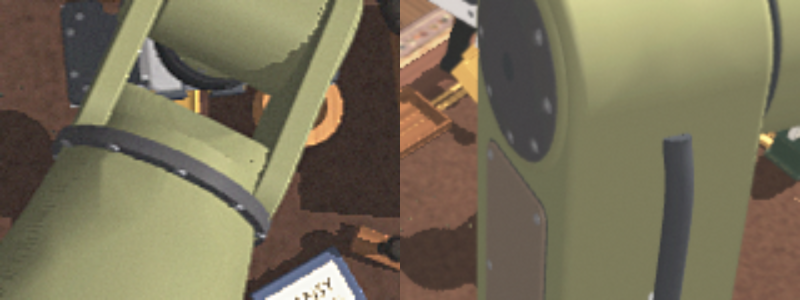

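>>> {"name": "jog_arm", "arguments": {
  "rows": [
    [[-0.02,0,-0.036],0,0],
    [[0,0,0],0,0],
    [[0.005,0,0.009],0,0],
    [[0.005,0,0.009],0,0],
    [[0.005,0,0.009],0,0],
    [[0.005,0,0.009],0,0],
    [[0,0,0],0,0],
    [[-0.02,0,-0.036],0,0],
    [[0,0,0],0,0],
    [[0.005,0,0.009],0,0],
    [[0.005,0,0.009],0,0],
    [[0.005,0,0.009],0,0]
  ]
}}

```text
time_s: 41.48
ee_pos: [0.4928, -0.2068, 0.2431]
eef_rot: [-3.14, 0.002, 0.07]
force: [0.2, -0.2, -1.7]
grip_width: 0.0136
grip_force: 3.0
```

>>> {"name": "jog_arm", "arguments": {
  "rows": [
    [[0.005,0,0.009],0,0],
    [[0,0,0],0,0],
    [[0,0,0],0,0],
    [[0,0,0],0,0]
  ]
}}

```text
time_s: 41.82
ee_pos: [0.4975, -0.2067, 0.2363]
eef_rot: [-3.141, 0.0, 0.071]
force: [0.3, -0.7, -1.0]
grip_width: 0.0142
grip_force: 3.0
```

```bash
python3 -c "
from tilt import *
tilt('w12.png')"
```

```text
t 41.82 tcp [ 0.4975 -0.2067  0.2363] n 496 tilt 29.2 x at G 0.0172 top z-tcp 0.0589
```

>>> {"name": "jog_arm", "arguments": {
  "rows": [
    [[0.007,0,0],0,0],
    [[0.007,0,0],0,0],
    [[0.006,0,0],0,0],
    [[0,0,0],0,0]
  ],
  "squeeze": 20
}}

```text
time_s: 42.2
ee_pos: [0.5184, -0.2052, 0.2364]
eef_rot: [3.142, -0.0, 0.071]
force: [-0.3, 0.4, -1.6]
grip_width: 0.0141
grip_force: 20.0
```

>>> {"name": "jog_arm", "arguments": {
  "rows": [
    [[0,0,0],0,0],
    [[-0.035,0,-0.015],0,0]
  ],
  "squeeze": 3
}}

```text
time_s: 42.37
ee_pos: [0.4838, -0.207, 0.2472]
eef_rot: [-3.138, 0.006, 0.072]
force: [-1.1, -1.0, -1.3]
grip_width: 0.014
grip_force: 3.0
```

>>> {"name": "jog_arm", "arguments": {
  "rows": [
    [[0,0,0],0,0],
    [[0,0,0],0,0],
    [[0.005,0,0.005],0,0],
    [[0.005,0,0.005],0,0],
    [[0.005,0,0.005],0,0],
    [[0,0,0],0,0],
    [[0,0,0],0,0]
  ],
  "squeeze": 40
}}

```text
time_s: 42.95
ee_pos: [0.4977, -0.2065, 0.2354]
eef_rot: [-3.141, 0.002, 0.071]
force: [0.7, 0.2, -1.4]
grip_width: 0.0138
grip_force: 40.0
```

```bash
python3 -c "
from tilt import *
tilt('w13.png')"
```

```text
t 42.95 tcp [ 0.4977 -0.2065  0.2354] n 499 tilt 35.9 x at G 0.0205 top z-tcp 0.0567
```

>>> {"name": "jog_arm", "arguments": {
  "rows": [
    [[0,0,0],0,0],
    [[-0.037,0,-0.01],0,0]
  ],
  "squeeze": 3
}}

```text
time_s: 43.17
ee_pos: [0.4623, -0.2088, 0.2434]
eef_rot: [-3.139, 0.004, 0.072]
force: [-1.1, -0.3, -0.5]
grip_width: 0.0138
grip_force: 3.0
```

>>> {"name": "jog_arm", "arguments": {
  "rows": [
    [[0,0,0],0,0],
    [[0,0,0],0,0],
    [[0.005,0,0.005],0,0],
    [[0.007,0,0.005],0,0],
    [[0.005,0,0],0,0],
    [[0,0,0],0,0],
    [[0,0,0],0,0]
  ],
  "squeeze": 40
}}

```text
time_s: 43.75
ee_pos: [0.4779, -0.2079, 0.2359]
eef_rot: [-3.141, 0.001, 0.071]
force: [-0.2, 0.0, -1.0]
grip_width: 0.0141
grip_force: 40.0
```

```bash
python3 -c "
from tilt import *
tilt('w14.png')"
```

```text
t 43.75 tcp [ 0.4779 -0.2079  0.2359] n 499 tilt 42.5 x at G 0.0244 top z-tcp 0.0547
```

>>> {"name": "jog_arm", "arguments": {
  "rows": [
    [[0,0,0],0,0],
    [[0,0,0],0,0],
    [[0,0,0],0,0],
    [[0,0,0],0,0],
    [[0,0,-0.01],0,0],
    [[0,0,-0.02],0,0],
    [[0,0,-0.01],0,0]
  ],
  "squeeze": 60
}}

```text
time_s: 44.38
ee_pos: [0.4778, -0.2083, 0.2791]
eef_rot: [3.14, -0.002, 0.07]
force: [0.4, 0.3, -0.5]
grip_width: 0.0136
grip_force: 60.0
```

>>> {"name": "jog_arm", "arguments": {
  "rows": [
    [[-0.001,-0.0119,0],0,0],
    [[-0.001,-0.0119,0],0,0],
    [[-0.001,-0.0119,0],0,0],
    [[-0.001,-0.0119,0],0,0],
    [[-0.001,-0.0119,0],0,0],
    [[-0.001,-0.0119,0],0,0],
    [[-0.001,-0.0119,0],0,0],
    [[-0.001,-0.0119,0],0,0],
    [[-0.001,-0.0119,0],0,0],
    [[-0.001,-0.0119,0],0,0],
    [[0,0,0],0,0]
  ]
}}

```text
time_s: 45.3
ee_pos: [0.4589, -0.0882, 0.2766]
eef_rot: [-3.141, -0.0, 0.072]
force: [0.1, 0.1, -0.9]
grip_width: 0.0137
grip_force: 60.0
```

```bash
python3 - <<'E'
from tilt import *
tilt('w15.png')
c=camera('top');save(c,'top15.png');P=cloud(c)
im=c['image'].astype(int);m=((im[...,0]>150)&(im[...,1]<70)&(im[...,2]<70)).astype(np.uint8);m[260:320,370:405]=0
n,l,s,ct=cv2.connectedComponentsWithStats(m)
for i in range(1,n): print(ct[i].round(),s[i,4],P[int(ct[i][1]),int(ct[i][0])].round(3))
print(rim(P,[.428,-.2115],.115,.15,.056))
cv2.imwrite('pics/x15.png',cv2.resize(c['image'][170:290,250:490,::-1],None,fx=3.3,fy=3.3))
E
```

```text
t 45.3 tcp [ 0.4589 -0.0882  0.2766] n 500 tilt 42.6 x at G 0.0244 top z-tcp 0.0554
[280. 212.] 8 [0.52  0.04  0.014]
[270. 214.] 10 [0.517 0.061 0.019]
[280. 222.] 6 [0.496 0.038 0.015]
[271. 223.] 8 [0.494 0.059 0.015]
[388. 243.] 11 [ 0.445 -0.211  0.017]
[393. 244.] 19 [ 0.44  -0.222  0.018]
(628, array([ 0.4248, -0.2143,  0.0516]), array([ 0.4263, -0.2122]))
```

View pics/x15.png

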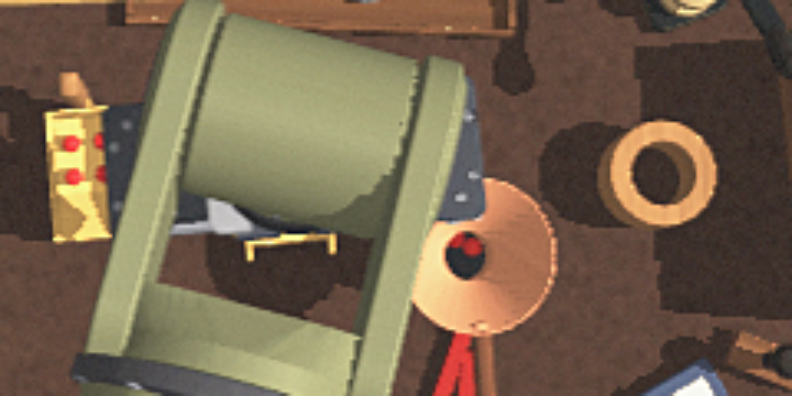

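>>> {"name": "jog_arm", "arguments": {
  "rows": [
    [[0,0,0.036],0,0],
    [[0,0,0.036],0,0],
    [[0,0,0.036],0,0],
    [[0,0,0.036],0,0],
    [[0,0,0.03],0,0],
    [[0,0,0.012],0,0],
    [[0,0,0.005],0,0],
    [[0,0,0],0,0]
  ],
  "squeeze": 60
}}

```text
time_s: 46.07
ee_pos: [0.463, -0.0909, 0.0888]
eef_rot: [3.14, -0.01, 0.07]
force: [4.4, 5.0, 33.1]
grip_width: 0.0137
grip_force: 60.0
```

>>> {"name": "jog_arm", "arguments": {
  "rows": [
    [[0.012,0,0.003],0,0],
    [[0.012,0,0.002],0,0],
    [[0.012,0,0.002],0,0],
    [[0.012,0,0.002],0,0],
    [[0.008,0,0.004],0,0],
    [[0.008,0,0.004],0,0],
    [[0.008,0,0.004],0,0],
    [[0.008,0,0.004],0,0],
    [[0,0,0],0,0],
    [[0,0,0],0,0]
  ],
  "squeeze": 3
}}

```text
time_s: 46.9
ee_pos: [0.5388, -0.0845, 0.06]
eef_rot: [-3.141, 0.001, 0.071]
force: [0.5, 0.3, -1.0]
grip_width: 0.0137
grip_force: 3.0
```

```bash
python3 -c "
from tilt import *
tilt('w16.png');o=get_obs();print(o['force'])"
```

```text
t 46.9 tcp [ 0.5388 -0.0845  0.06  ] n 449 tilt 12.3 x at G 0.0133 top z-tcp 0.0643
[-0.05705338  0.75869314 -0.36820476]
```

>>> {"name": "jog_arm", "arguments": {
  "rows": [
    [[0.006,0,0.003],0,0],
    [[0.006,0,0.003],0,0],
    [[0.006,0,0.003],0,0],
    [[0.004,0,0.003],0,0],
    [[0.002,0,0.002],0,0],
    [[0,0,0],0,0],
    [[0,0,0],0,0]
  ]
}}

```text
time_s: 47.53
ee_pos: [0.5627, -0.0828, 0.0461]
eef_rot: [-3.141, 0.001, 0.07]
force: [-0.7, 0.6, -1.2]
grip_width: 0.0137
grip_force: 3.0
```

```bash
python3 -c "
from tilt import *
tilt('w16.png');o=get_obs();print(o['force'])"
```

```text
t 47.53 tcp [ 0.5627 -0.0828  0.0461] n 399 tilt 5.7 x at G 0.0101 top z-tcp 0.0657
[ 0.64233878  0.04234295 -1.05197355]
```

>>> {"name": "jog_arm", "arguments": {
  "rows": [
    [[0,0,0],0,0.05],
    [[0,0,0],0,0.05],
    [[0,0,0],0,0.05],
    [[0,0,0],0,0.05],
    [[0,0,0],0,0.05],
    [[0,0,-0.02],0,0.05],
    [[0,0,-0.036],0,0.05],
    [[0,0,-0.036],0,0.05],
    [[0,0,-0.036],0,0.05],
    [[0,0,-0.036],0,0.05],
    [[0,0,0],0,0.05]
  ]
}}

```text
time_s: 48.5
ee_pos: [0.565, -0.0832, 0.218]
eef_rot: [3.139, -0.01, 0.07]
force: [-0.4, 0.3, 0.3]
grip_width: 0.0498
grip_force: 0.0
```

>>> {"name": "jog_arm", "arguments": {
  "rows": [
    [[-0.0006,-0.0269,0],0,0.05],
    [[-0.0006,-0.0269,0],0,0.05],
    [[-0.0006,-0.0269,0],0,0.05],
    [[-0.0006,-0.0269,0],0,0.05],
    [[-0.0006,-0.0269,0],0,0.05],
    [[0,0,0],0,0.05],
    [[0,0,0],0,0.05],
    [[0,0,0],0,0.05]
  ]
}}

```text
time_s: 49.17
ee_pos: [0.5504, 0.0506, 0.2103]
eef_rot: [3.141, 0.0, 0.07]
force: [0.2, 0.4, 0.8]
grip_width: 0.0501
grip_force: 0.0
```

```bash
python3 - <<'E'
from sc import *
scoop([.545,.051],[.495,.047])
c=camera('top');save(c,'top17.png');P=cloud(c);q=P.reshape(-1,3)
p=q[(np.linalg.norm(q[:,:2]-[.562,-.083],axis=1)<.025)&(q[:,2]>.1)&(q[:,2]<.125)];print("scoop2 handle",len(p),p.mean(0) if len(p) else 0)
p=q[(np.linalg.norm(q[:,:2]-[.512,-.086],axis=1)<.055)&(q[:,2]>.02)&(q[:,2]<.045)];print("scoop2 trough",len(p),p.min(0),p.max(0))
print(rim(P,[.428,-.2115],.115,.15,.056))
E
```

```text
[0.5504 0.0506 0.2103] [3.1414e+00 1.0000e-04 7.0500e-02]
handle top 303 [0.5463 0.0502 0.1092] [0.5373 0.0434 0.1034] [0.554  0.0569 0.1126]
trough ((497.607421875, 46.68453598022461), (99.48648834228516, 52.043678283691406), 4.1603288650512695) 0.03293809360294902
scoop2 handle 0 0
scoop2 trough 76 [ 0.4998285  -0.10533435  0.02008225] [ 0.56338961 -0.05394716  0.03297558]
(931, array([ 0.4251, -0.2116,  0.0521]), array([ 0.4269, -0.2111]))
```

>>> {"name": "jog_arm", "arguments": {
  "rows": [
    [[0.001,0.0004,0.036],0,0.05],
    [[0,0,0.036],0,0.05],
    [[0,0,0.036],0,0.05],
    [[0,0,0.036],0,0.05],
    [[0,0,0.018],0,0.05],
    [[0,0,0.009],0,0.05],
    [[0,0,0],0,0.05],
    [[0,0,0],0,0],
    [[0,0,0],0,0],
    [[0,0,0],0,0],
    [[0,0,0],0,0],
    [[0,0,0],0,0]
  ],
  "squeeze": 60
}}

```text
time_s: 50.27
ee_pos: [0.5518, 0.0508, 0.0402]
eef_rot: [3.142, -0.001, 0.07]
force: [0.5, -0.3, -0.1]
grip_width: 0.0205
grip_force: 0.0
```

>>> {"name": "jog_arm", "arguments": {
  "rows": [
    [[0,0,0],0,0],
    [[0,0,0],0,0],
    [[0,0,-0.004],0,0],
    [[0,0,-0.008],0,0],
    [[0,0,-0.012],0,0],
    [[0,0,-0.015],0,0],
    [[0,0,-0.015],0,0],
    [[0,0,-0.015],0,0],
    [[0,0,-0.015],0,0],
    [[0,0,-0.015],0,0],
    [[0,0,-0.015],0,0],
    [[0,0,-0.015],0,0]
  ]
}}

```text
time_s: 51.27
ee_pos: [0.5514, 0.0508, 0.1704]
eef_rot: [3.142, -0.001, 0.07]
force: [0.3, 0.2, -1.3]
grip_width: 0.0138
grip_force: 60.0
```

>>> {"name": "jog_arm", "arguments": {
  "rows": [
    [[0,0,-0.015],0,0],
    [[0,0,-0.015],0,0],
    [[0,0,-0.015],0,0],
    [[0,0,-0.015],0,0],
    [[0,0,-0.01],0,0],
    [[0,0,-0.005],0,0],
    [[0,0,0],0,0]
  ]
}}

```text
time_s: 51.85
ee_pos: [0.5516, 0.0508, 0.2448]
eef_rot: [3.142, -0.002, 0.07]
force: [0.5, 0.2, -0.5]
grip_width: 0.0139
grip_force: 60.0
```

```bash
python3 - <<'E'
from tilt import *
tilt('w18.png');o=get_obs();t=o["ee_pos"]
c=camera("wrist");P=cloud(c,o).reshape(-1,3)
p=P[(abs(P[:,1]-t[1])<.035)&(P[:,0]<t[0]-.02)&(P[:,0]>t[0]-.13)&(P[:,2]>.15)&(P[:,2]<t[2]+.01)]
print(len(p),p.min(0).round(4),p.max(0).round(4),p.mean(0).round(4))
E
```

```text
t 51.85 tcp [0.5516 0.0508 0.2448] n 335 tilt 0.2 x at G 0.002 top z-tcp 0.0695
490 [0.4467 0.0254 0.2184] [0.4564 0.06   0.2235] [0.4514 0.0429 0.2212]
```

>>> {"name": "jog_arm", "arguments": {
  "rows": [
    [[-0.0015,0.006,0],0,0],
    [[-0.003,0.011,0],0,0],
    [[-0.0036,0.0137,0],0,0],
    [[-0.0036,0.0137,0],0,0],
    [[-0.0036,0.0137,0],0,0],
    [[-0.0036,0.0137,0],0,0],
    [[-0.0036,0.0137,0],0,0],
    [[-0.0036,0.0137,0],0,0],
    [[-0.0036,0.0137,0],0,0],
    [[-0.0036,0.0137,0],0,0],
    [[-0.0036,0.0137,0],0,0],
    [[-0.0036,0.0137,0],0,0]
  ]
}}

```text
time_s: 52.95
ee_pos: [0.5211, -0.1072, 0.243]
eef_rot: [-3.141, 0.001, 0.07]
force: [0.0, -0.5, -1.1]
grip_width: 0.0137
grip_force: 60.0
```

>>> {"name": "jog_arm", "arguments": {
  "rows": [
    [[-0.0036,0.0137,0],0,0],
    [[-0.0036,0.0137,0],0,0],
    [[-0.0036,0.0137,0],0,0],
    [[-0.0036,0.0137,0],0,0],
    [[-0.0036,0.0137,0],0,0],
    [[-0.0036,0.0137,0],0,0],
    [[-0.003,0.011,0],0,0],
    [[-0.0015,0.006,0],0,0],
    [[0,0,0],0,0],
    [[0,0,0],0,0]
  ]
}}

```text
time_s: 53.78
ee_pos: [0.5026, -0.2066, 0.2433]
eef_rot: [-3.141, 0.0, 0.07]
force: [0.8, 0.4, -1.7]
grip_width: 0.0134
grip_force: 60.0
```

```bash
cat > lip.py <<'E'
from tilt import *
def lip():
    o=get_obs();t=o["ee_pos"];c=camera("wrist");P=cloud(c,o).reshape(-1,3)
    p=P[(abs(P[:,1]-t[1])<.035)&(P[:,0]<t[0]-.02)&(P[:,0]>t[0]-.13)&(P[:,2]>.17)&(P[:,2]<t[2]+.01)]
    if len(p): print("lip",len(p),p.min(0).round(4),p.max(0).round(4))
E
python3 -c "
from lip import *
tilt();lip()"
```

```text
t 53.78 tcp [ 0.5026 -0.2066  0.2433] n 339 tilt 0.2 x at G 0.0021 top z-tcp 0.0698
lip 492 [ 0.3985 -0.2314  0.2186] [ 0.4073 -0.197   0.2237]
```

Over the funnel. Loosen to 3 N and check.

>>> {"name": "jog_arm", "arguments": {
  "rows": [
    [[0,0,0],0,0],
    [[0,0,0],0,0],
    [[0,0,0],0,0]
  ],
  "squeeze": 3
}}

```text
time_s: 54.13
ee_pos: [0.5029, -0.2061, 0.2435]
eef_rot: [3.142, -0.0, 0.071]
force: [0.6, -0.0, -1.1]
grip_width: 0.0137
grip_force: 3.0
```

```bash
python3 -c "
from lip import *
tilt();lip()"
```

```text
t 54.13 tcp [ 0.5029 -0.2061  0.2435] n 338 tilt 0.5 x at G 0.0022 top z-tcp 0.0691
lip 499 [ 0.3981 -0.2318  0.2175] [ 0.407  -0.1969  0.2233]
```

>>> {"name": "jog_arm", "arguments": {
  "rows": [
    [[-0.005,0,-0.027],0,0]
  ]
}}

```text
time_s: 54.32
ee_pos: [0.4968, -0.206, 0.2662]
eef_rot: [-3.138, 0.007, 0.071]
force: [0.2, -0.0, -2.6]
grip_width: 0.014
grip_force: 3.0
```

>>> {"name": "jog_arm", "arguments": {
  "rows": [
    [[0,0,0],0,0],
    [[0.0025,0,0.0135],0,0],
    [[0.0025,0,0.0135],0,0],
    [[0,0,0],0,0],
    [[0,0,0],0,0]
  ],
  "squeeze": 30
}}

```text
time_s: 54.73
ee_pos: [0.5027, -0.2063, 0.2431]
eef_rot: [-3.141, 0.001, 0.071]
force: [-0.4, 0.1, -1.5]
grip_width: 0.0139
grip_force: 30.0
```

```bash
python3 -c "
from lip import *
tilt();lip()"
```

```text
t 54.73 tcp [ 0.5027 -0.2063  0.2431] n 380 tilt 8.6 x at G 0.0052 top z-tcp 0.0653
```

>>> {"name": "jog_arm", "arguments": {
  "rows": [
    [[0,0,0],0,0],
    [[-0.01,0,-0.034],0,0]
  ],
  "squeeze": 3
}}

```text
time_s: 55.0
ee_pos: [0.4919, -0.2064, 0.2727]
eef_rot: [-3.137, 0.007, 0.071]
force: [0.6, 0.5, -2.5]
grip_width: 0.014
grip_force: 3.0
```

>>> {"name": "jog_arm", "arguments": {
  "rows": [
    [[0,0,0],0,0],
    [[0.0025,0,0.0085],0,0],
    [[0.0025,0,0.0085],0,0],
    [[0.0025,0,0.0085],0,0],
    [[0.0025,0,0.0085],0,0],
    [[0,0,0],0,0],
    [[0,0,0],0,0]
  ],
  "squeeze": 30
}}

```text
time_s: 55.58
ee_pos: [0.5027, -0.2063, 0.2423]
eef_rot: [-3.141, 0.002, 0.071]
force: [-0.6, -0.1, -1.4]
grip_width: 0.0138
grip_force: 30.0
```

```bash
python3 -c "
from lip import *
tilt();lip()"
```

```text
t 55.58 tcp [ 0.5027 -0.2063  0.2423] n 421 tilt 20.7 x at G 0.0072 top z-tcp 0.0575
```

>>> {"name": "jog_arm", "arguments": {
  "rows": [
    [[0,0,0],0,0],
    [[-0.023,0,-0.03],0,0]
  ],
  "squeeze": 3
}}

```text
time_s: 55.85
ee_pos: [0.4799, -0.2072, 0.2685]
eef_rot: [-3.137, 0.007, 0.071]
force: [-0.4, -0.2, -2.5]
grip_width: 0.014
grip_force: 3.0
```

>>> {"name": "jog_arm", "arguments": {
  "rows": [
    [[0,0,0],0,0],
    [[0.004,0,0.0075],0,0],
    [[0.004,0,0.0075],0,0],
    [[0.004,0,0.0075],0,0],
    [[0.004,0,0.0075],0,0],
    [[0,0,0],0,0],
    [[0,0,0],0,0]
  ],
  "squeeze": 30
}}

```text
time_s: 56.43
ee_pos: [0.4959, -0.2067, 0.2422]
eef_rot: [-3.141, 0.002, 0.071]
force: [-0.3, -0.6, -1.0]
grip_width: 0.0137
grip_force: 30.0
```

```bash
python3 -c "
from lip import *
tilt();lip()"
```

```text
t 56.43 tcp [ 0.4959 -0.2067  0.2422] n 434 tilt 37.5 x at G 0.0077 top z-tcp 0.0477
lip 9 [ 0.4744 -0.1987  0.17  ] [ 0.4758 -0.186   0.1753]
```

>>> {"name": "jog_arm", "arguments": {
  "rows": [
    [[0,0,0],0,0],
    [[-0.005,0,0],0,0],
    [[-0.005,0,0],0,0],
    [[0,0,0],0,0],
    [[0,0,0],0,0],
    [[0,0,0],0,0]
  ],
  "squeeze": 30
}}

```text
time_s: 57.03
ee_pos: [0.4858, -0.2077, 0.2437]
eef_rot: [3.141, -0.0, 0.07]
force: [0.6, 0.4, -1.2]
grip_width: 0.0137
grip_force: 30.0
```

>>> {"name": "jog_arm", "arguments": {
  "rows": [
    [[0,0,0],0,0],
    [[-0.028,0,-0.015],0,0]
  ],
  "squeeze": 3
}}

```text
time_s: 57.2
ee_pos: [0.4589, -0.209, 0.2554]
eef_rot: [-3.139, 0.004, 0.072]
force: [0.4, -0.9, -0.3]
grip_width: 0.014
grip_force: 3.0
```

>>> {"name": "jog_arm", "arguments": {
  "rows": [
    [[0,0,0],0,0],
    [[0.005,0,0.003],0,0],
    [[0.008,0,0.005],0,0],
    [[0.008,0,0.004],0,0],
    [[0.003,0,0],0,0],
    [[0,0,0],0,0],
    [[0,0,0],0,0],
    [[0,0,0],0,0],
    [[0,0,0],0,0]
  ],
  "squeeze": 40
}}

```text
time_s: 57.95
ee_pos: [0.4818, -0.2079, 0.2465]
eef_rot: [3.141, -0.0, 0.07]
force: [0.1, 0.2, -1.7]
grip_width: 0.0138
grip_force: 40.0
```

```bash
python3 -c "
from lip import *
tilt();lip()"
```

```text
t 57.95 tcp [ 0.4818 -0.2079  0.2465] n 438 tilt 43.2 x at G 0.0081 top z-tcp 0.0451
lip 5 [ 0.4582 -0.1874  0.1701] [ 0.4608 -0.1872  0.1791]
```

>>> {"name": "jog_arm", "arguments": {
  "rows": [
    [[0,0,-0.01],0,0],
    [[0,0,-0.02],0,0],
    [[-0.001,-0.01,0],0,0],
    [[-0.001,-0.02,0],0,0],
    [[-0.001,-0.02,0],0,0],
    [[-0.001,-0.02,0],0,0],
    [[-0.001,-0.02,0],0,0],
    [[-0.001,-0.02,0],0,0],
    [[-0.001,-0.02,0],0,0],
    [[-0.001,-0.02,0],0,0],
    [[-0.001,-0.02,0],0,0],
    [[-0.001,-0.02,0],0,0]
  ],
  "squeeze": 60
}}

```text
time_s: 59.05
ee_pos: [0.4579, -0.0177, 0.2764]
eef_rot: [-3.142, -0.0, 0.071]
force: [0.8, 0.1, -0.5]
grip_width: 0.0136
grip_force: 60.0
```

>>> {"name": "jog_arm", "arguments": {
  "rows": [
    [[-0.001,-0.02,0],0,0],
    [[-0.001,-0.02,0],0,0],
    [[-0.001,-0.02,0],0,0],
    [[-0.001,-0.01,0],0,0],
    [[0,0,0],0,0]
  ]
}}

```text
time_s: 59.47
ee_pos: [0.4491, 0.052, 0.2765]
eef_rot: [-3.141, -0.0, 0.073]
force: [0.2, -0.5, -1.2]
grip_width: 0.0138
grip_force: 60.0
```

```bash
python3 - <<'E'
from tilt import *
tilt()
c=camera('top');save(c,'top19.png');P=cloud(c)
im=c['image'].astype(int);m=((im[...,0]>140)&(im[...,1]<75)&(im[...,2]<75)).astype(np.uint8);m[262:320,370:405]=0
n,l,s,ct=cv2.connectedComponentsWithStats(m)
for i in range(1,n): print(ct[i].round(),s[i,4],P[int(ct[i][1]),int(ct[i][0])].round(3))
print(rim(P,[.428,-.2115],.115,.15,.056))
cv2.imwrite('pics/x19.png',cv2.resize(c['image'][150:300,210:490,::-1],None,fx=2.8,fy=2.8))
E
```

```text
t 59.47 tcp [0.4491 0.052  0.2765] n 429 tilt 43.3 x at G 0.0081 top z-tcp 0.0461
[391. 244.] 49 [ 0.442 -0.219  0.027]
(938, array([ 0.425 , -0.2109,  0.0518]), array([ 0.4269, -0.2113]))
```

View pics/x19.png

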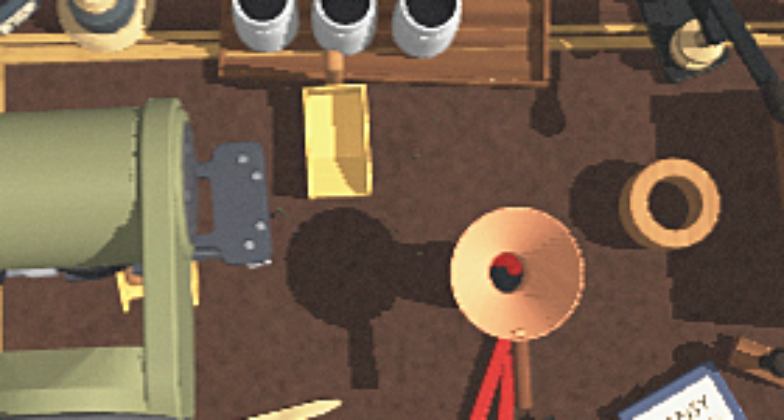

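>>> {"name": "jog_arm", "arguments": {
  "rows": [
    [[0,0,0.036],0,0],
    [[0,0,0.036],0,0],
    [[0,0,0.036],0,0],
    [[0,0,0.036],0,0],
    [[0,0,0.015],0,0],
    [[0,0,0.006],0,0],
    [[0,0,0],0,0]
  ],
  "squeeze": 60
}}

```text
time_s: 60.15
ee_pos: [0.4493, 0.0497, 0.1106]
eef_rot: [3.142, 0.002, 0.069]
force: [1.1, 0.7, -0.6]
grip_width: 0.0136
grip_force: 60.0
```

>>> {"name": "jog_arm", "arguments": {
  "rows": [
    [[0.01,0,0.005],0,0],
    [[0.01,0,0.005],0,0],
    [[0.01,0,0.004],0,0],
    [[0.01,0,0.004],0,0],
    [[0.01,0,0.004],0,0],
    [[0.008,0,0.004],0,0],
    [[0.008,0,0.004],0,0],
    [[0.008,0,0.004],0,0],
    [[0.008,0,0.004],0,0],
    [[0,0,0],0,0],
    [[0,0,0],0,0]
  ],
  "squeeze": 3
}}

```text
time_s: 61.07
ee_pos: [0.5313, 0.0562, 0.0731]
eef_rot: [-3.142, 0.001, 0.07]
force: [0.6, -0.4, -1.8]
grip_width: 0.0138
grip_force: 3.0
```

```bash
python3 -c "
from tilt import *
tilt('w20.png');o=get_obs();print(o['force'])"
```

```text
t 61.07 tcp [0.5313 0.0562 0.0731] n 400 tilt 16.0 x at G 0.0058 top z-tcp 0.0595
[-0.40726727 -0.73304454 -1.95734039]
```

>>> {"name": "jog_arm", "arguments": {
  "rows": [
    [[0.005,0,0.004],0,0],
    [[0.005,0,0.004],0,0],
    [[0.005,0,0.004],0,0],
    [[0.005,0,0.004],0,0],
    [[0.003,0,0.003],0,0],
    [[0,0,0],0,0],
    [[0,0,0],0,0]
  ]
}}

```text
time_s: 61.7
ee_pos: [0.5543, 0.0578, 0.0541]
eef_rot: [-3.142, 0.001, 0.07]
force: [0.2, 0.8, -1.0]
grip_width: 0.0138
grip_force: 3.0
```

```bash
python3 -c "
from tilt import *
tilt('w20.png');o=get_obs();print(o['force'])"
```

```text
t 61.7 tcp [0.5543 0.0578 0.0541] n 349 tilt 5.2 x at G 0.0027 top z-tcp 0.0617
[-0.37896506 -0.35021488 -0.69499747]
```

>>> {"name": "jog_arm", "arguments": {
  "rows": [
    [[0,0,0],0,0.05],
    [[0,0,0],0,0.05],
    [[0,0,0],0,0.05],
    [[0,0,0],0,0.05],
    [[0,0,0],0,0.05],
    [[0,0,-0.02],0,0.05],
    [[0,0,-0.036],0,0.05],
    [[0,0,-0.036],0,0.05],
    [[0,0,-0.036],0,0.05],
    [[0,0,-0.036],0,0.05],
    [[0,0,0],0,0.05]
  ]
}}

```text
time_s: 62.67
ee_pos: [0.5564, 0.0579, 0.2259]
eef_rot: [3.141, -0.011, 0.07]
force: [1.7, 0.3, 0.4]
grip_width: 0.0507
grip_force: 0.0
```

>>> {"name": "jog_arm", "arguments": {
  "rows": [
    [[-0.0223,0.026,0],0,0.05],
    [[-0.0223,0.026,0],0,0.05],
    [[-0.0223,0.026,0],0,0.05],
    [[-0.0223,0.026,0],0,0.05],
    [[-0.0223,0.026,0],0,0.05],
    [[-0.0223,0.026,0],0,0.05],
    [[-0.0223,0.026,0],0,0.05],
    [[-0.0223,0.026,0],0,0.05],
    [[-0.0223,0.026,0],0,0.05],
    [[-0.0223,0.026,0],0,0.05],
    [[0,0,0],0,0.05],
    [[0,0,0],0,0.05]
  ]
}}

```text
time_s: 63.67
ee_pos: [0.3495, -0.2182, 0.2185]
eef_rot: [3.141, -0.0, 0.067]
force: [0.6, 0.2, -0.3]
grip_width: 0.05
grip_force: 0.0
```

```bash
python3 - <<'E'
from w import *
o=get_obs();c=camera("wrist");save(c,"w21.png");P=cloud(c,o).reshape(-1,3);print(o["ee_pos"].round(4),o["eef_rot"].round(3))
l=P[(P[:,2]>.11)&(P[:,2]<.145)&(P[:,0]<.372)&(P[:,0]>.29)&(abs(P[:,1]+.217)<.03)]
print("lug",len(l),l.min(0).round(4),l.max(0).round(4),cv2.minAreaRect((l[:,:2]*1000).astype(np.float32)),np.median(l[:,2]))
t=camera("top");save(t,"top21.png");Q=cloud(t)
print("funnel",rim(Q,[.428,-.2115],.115,.15,.056),"rest",rim(Q,[.487,-.353],.038,.052,.042))
im=t['image'].astype(int);m=((im[...,0]>140)&(im[...,1]<75)&(im[...,2]<75)).astype(np.uint8);m[262:320,370:405]=0
n,_,s,ct=cv2.connectedComponentsWithStats(m)
for i in range(1,n): print(ct[i].round(),s[i,4],Q[int(ct[i][1]),int(ct[i][0])].round(3))
cv2.imwrite('pics/x21.png',cv2.resize(t['image'][150:300,210:490,::-1],None,fx=2.8,fy=2.8))
E
```

```text
[ 0.3495 -0.2182  0.2185] [ 3.141 -0.     0.067]
lug 788 [ 0.326  -0.2216  0.1238] [ 0.372  -0.2084  0.1322] ((349.0689697265625, -214.99752807617188), (45.998817443847656, 11.961301803588867), 1.886493444442749) 0.12859161033949415
funnel (645, array([ 0.4275, -0.2115,  0.0502]), array([ 0.4284, -0.2105])) rest (530, array([ 0.487 , -0.3538,  0.0376]), array([ 0.4866, -0.353 ]))
[391. 244.] 51 [ 0.442 -0.219  0.027]
```

View pics/x21.png

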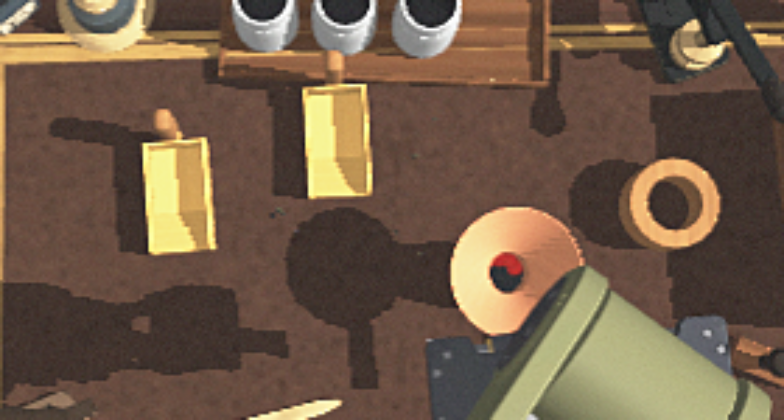

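>>> {"name": "jog_arm", "arguments": {
  "rows": [
    [[0,-0.0032,0.03],1.5,0.05],
    [[0,0,0.03],0,0.05],
    [[0,0,0.03],0,0.05],
    [[0,0,0.02],0,0.05],
    [[0,0,0],0,0.05],
    [[0,0,0],0,0],
    [[0,0,0],0,0],
    [[0,0,0],0,0],
    [[0,0,0],0,0],
    [[0,0,0],0,0],
    [[0,0,0],0,0],
    [[0,0,0],0,0]
  ],
  "squeeze": 50
}}

```text
time_s: 64.77
ee_pos: [0.3501, -0.2142, 0.1088]
eef_rot: [3.141, -0.001, 0.044]
force: [-0.0, 0.4, 0.1]
grip_width: 0.0115
grip_force: 50.0
```

>>> {"name": "jog_arm", "arguments": {
  "rows": [
    [[0,0,0],0,0],
    [[0,0,-0.005],0,0],
    [[0,0,-0.01],0,0],
    [[0,0,-0.015],0,0],
    [[0,0,-0.015],0,0],
    [[0,0,-0.015],0,0],
    [[0,0,0],0,0],
    [[0,0,0],0,0]
  ]
}}

```text
time_s: 65.43
ee_pos: [0.35, -0.2141, 0.1686]
eef_rot: [3.141, -0.001, 0.044]
force: [-0.1, 0.3, -0.4]
grip_width: 0.0118
grip_force: 50.0
```

```bash
python3 - <<'E'
from w import *
o=get_obs();print(o["ee_pos"].round(4),o["eef_rot"].round(3))
t=camera("top");Q=cloud(t)
print("funnel",rim(Q,[.428,-.2115],.17,.21,.056))
E
```

```text
[ 0.35   -0.2141  0.1686] [ 3.141e+00 -1.000e-03  4.400e-02]
funnel (896, array([ 0.4277, -0.2108,  0.0499]), array([ 0.4278, -0.2107]))
```

>>> {"name": "jog_arm", "arguments": {
  "rows": [
    [[0.0088,0.0242,0],0,0],
    [[0.0088,0.0242,0],0,0],
    [[0.0088,0.0242,0],0,0],
    [[0.0088,0.0242,0],0,0],
    [[0.0088,0.0242,0],0,0],
    [[0.0088,0.0242,0],0,0],
    [[0,0,0],0,0],
    [[0,0,0],0,0],
    [[0,0,0],0,0]
  ]
}}

```text
time_s: 66.23
ee_pos: [0.4086, -0.356, 0.1673]
eef_rot: [-3.14, 0.001, 0.044]
force: [-0.4, -0.5, -0.9]
grip_width: 0.0117
grip_force: 50.0
```

```bash
python3 - <<'E'
from w import *
o=get_obs();print(o["ee_pos"].round(4),o["eef_rot"].round(3))
t=camera("top");Q=cloud(t)
print("funnel",rim(Q,[.487,-.353],.17,.21,.056))
E
```

```text
[ 0.4086 -0.356   0.1673] [-3.14e+00  1.00e-03  4.40e-02]
funnel (853, array([ 0.487 , -0.3528,  0.0507]), array([ 0.4877, -0.3519]))
```

>>> {"name": "jog_arm", "arguments": {
  "rows": [
    [[0,0.0005,0.02],0,0],
    [[0,0,0.025],0,0],
    [[0,0,0.025],0,0],
    [[0,0,0.02],0,0],
    [[0,0,0.01],0,0],
    [[0,0,0.006],0,0],
    [[0,0,0.003],0,0],
    [[0,0,0.001],0,0],
    [[0,0,0],0,0],
    [[0,0,0],0,0]
  ]
}}

```text
time_s: 67.12
ee_pos: [0.4095, -0.3576, 0.0594]
eef_rot: [3.14, -0.001, 0.044]
force: [-0.0, 0.1, 0.6]
grip_width: 0.0118
grip_force: 50.0
```

```bash
python3 - <<'E'
from w import *
o=get_obs();print(o["ee_pos"].round(4),o["force"].round(2))
t=camera("top");Q=cloud(t)
print("funnel",rim(Q,[.487,-.353],.072,.1,.056))
E
```

```text
[ 0.4095 -0.3576  0.0594] [-0.05  0.12  0.63]
funnel (398, array([ 0.4877, -0.3542,  0.0501]), array([ 0.4869, -0.3537]))
```

>>> {"name": "jog_arm", "arguments": {
  "rows": [
    [[0,0,0.0015],0,0],
    [[0,0,0],0,0],
    [[0,0,0],0,0.06],
    [[0,0,0],0,0.06],
    [[0,0,0],0,0.06],
    [[0,0,0],0,0.06],
    [[0,0,0],0,0.06],
    [[0,0,-0.03],0,0.06],
    [[0,0,-0.04],0,0.06],
    [[0,0,-0.04],0,0.06],
    [[0,0,-0.035],0,0.06]
  ]
}}

```text
time_s: 68.08
ee_pos: [0.4091, -0.3572, 0.2045]
eef_rot: [3.141, -0.001, 0.044]
force: [-0.3, -0.1, -0.4]
grip_width: 0.0594
grip_force: 0.0
```

>>> {"name": "jog_arm", "arguments": {
  "rows": [
    [[0,0,0],-7.1,0.094],
    [[0,0,0],-7.1,0.094],
    [[0,0,0],-7.1,0.094],
    [[0,0,0],-7.1,0.094],
    [[0,0,0],-7.1,0.094],
    [[0,0,0],-7.1,0.094],
    [[0,0,0],-7.1,0.094],
    [[0,0,0],-7.1,0.094],
    [[0,0,0],-7.1,0.094],
    [[0,0,0],-7.1,0.094],
    [[0,0,0],-7.1,0.094],
    [[0,0,0],-7.1,0.094]
  ]
}}

```text
time_s: 69.08
ee_pos: [0.4091, -0.3572, 0.2019]
eef_rot: [-3.142, -0.0, 1.537]
force: [-0.3, -0.1, 0.3]
grip_width: 0.0941
grip_force: 0.0
```

>>> {"name": "jog_arm", "arguments": {
  "rows": [
    [[0,0,0],-2.3,0.094],
    [[0.029,0.0036,0],0,0.094],
    [[0.029,0.0036,0],0,0.094],
    [[0.029,0.0036,0],0,0.094],
    [[0.029,0.0036,0],0,0.094],
    [[0.029,0.0036,0],0,0.094],
    [[0,0,0],0,0.094],
    [[0,0,0],0,0.094],
    [[0,0,0],0,0.094]
  ]
}}

```text
time_s: 69.83
ee_pos: [0.4271, -0.2127, 0.2021]
eef_rot: [3.141, 0.0, 1.572]
force: [-0.0, 0.1, -0.0]
grip_width: 0.0942
grip_force: 0.0
```

```bash
python3 - <<'E'
from w import *
o=get_obs();c=camera("wrist");save(c,"w22.png");P=cloud(c,o);print(o["ee_pos"].round(4),o["eef_rot"].round(3))
print("bottle",rim(P,[.4276,-.2115]))
t=camera("top");save(t,"top22.png");Q=cloud(t);print("funnel",rim(Q,[.487,-.353],.072,.1,.056),rim(Q,[.4285,-.211]))
q=Q.reshape(-1,3);q=q[(np.linalg.norm(q[:,:2]-[.4868,-.3534],axis=1)<.051)&(q[:,2]>.074)&(q[:,2]<.095)]
A=np.c_[q[:,:2]-[.4868,-.3534],np.ones(len(q))];print(np.linalg.lstsq(A,q[:,2],rcond=None)[0].round(3))
E
```

```text
[ 0.4271 -0.2127  0.2021] [3.141 0.    1.572]
bottle (881, array([ 0.4276, -0.2113,  0.0237]), array([ 0.4277, -0.2109]))
funnel (268, array([ 0.4914, -0.3565,  0.0489]), array([ 0.4861, -0.3537])) None
[ 0.031 -0.009  0.078]
```

>>> {"name": "jog_arm", "arguments": {
  "rows": [
    [[0.0015,0.0005,0.036],0,0.094],
    [[0,0,0.036],0,0.094],
    [[0,0,0.036],0,0.094],
    [[0,0,0.033],0,0.094],
    [[0,0,0],0,0.094],
    [[0,0,0],0,0.03],
    [[0,0,0],0,0.03],
    [[0,0,0],0,0.03],
    [[0,0,0],0,0.03],
    [[0,0,0],0,0.03],
    [[0,0,0],0,0.03],
    [[0,0,0],0,0.03]
  ],
  "squeeze": 30
}}

```text
time_s: 70.93
ee_pos: [0.4277, -0.2108, 0.0614]
eef_rot: [3.141, 0.0, 1.571]
force: [0.2, 0.6, -0.1]
grip_width: 0.051
grip_force: 0.0
```

>>> {"name": "jog_arm", "arguments": {
  "rows": [
    [[0,0,0],0,0.03],
    [[0,0,0],0,0.03],
    [[0,0,-0.01],0,0.03],
    [[0,0,-0.03],0,0.03],
    [[0,0,-0.03],0,0.03],
    [[0,0,-0.03],0,0.03],
    [[0,0,-0.02],0,0.03],
    [[0,0,0],0,0.03],
    [[0,0,0],0,0.03]
  ]
}}

```text
time_s: 71.68
ee_pos: [0.4276, -0.2107, 0.1814]
eef_rot: [3.14, 0.001, 1.571]
force: [-0.1, 0.5, -2.8]
grip_width: 0.0464
grip_force: 29.7
```

>>> {"name": "jog_arm", "arguments": {
  "rows": [
    [[-0.0014,0.03,0],0,0.03],
    [[-0.0014,0.03,0],0,0.03],
    [[-0.0014,0.03,0],0,0.03],
    [[-0.0014,0.03,0],0,0.03],
    [[-0.0014,0.03,0],0,0.03],
    [[-0.0014,0.03,0],0,0.03],
    [[-0.0014,0.03,0],0,0.03],
    [[0,0,0],0,0.03],
    [[0,0,0],0,0.03],
    [[0,0,0],0,0.03]
  ]
}}

```text
time_s: 72.52
ee_pos: [0.6367, -0.2202, 0.1791]
eef_rot: [-3.139, -0.001, 1.571]
force: [-0.5, -0.4, -2.0]
grip_width: 0.0465
grip_force: 29.9
```

>>> {"name": "jog_arm", "arguments": {
  "rows": [
    [[-0.001,0.003,0.03],0,0.03],
    [[0,0,0.03],0,0.03],
    [[0,0,0.03],0,0.03],
    [[0,0,0.013],0,0.03],
    [[0,0,0.006],0,0.03],
    [[0,0,0.003],0,0.03],
    [[0,0,0],0,0.03],
    [[0,0,0],0,0.03]
  ]
}}

```text
time_s: 73.18
ee_pos: [0.6412, -0.2218, 0.0708]
eef_rot: [3.139, 0.001, 1.571]
force: [-0.4, 0.6, -1.9]
grip_width: 0.0467
grip_force: 29.9
```

>>> {"name": "jog_arm", "arguments": {
  "rows": [
    [[0,0,0.003],0,0.03],
    [[0,0,0.0015],0,0.03],
    [[0,0,0],0,0.03],
    [[0,0,0],0,0.03]
  ]
}}

```text
time_s: 73.52
ee_pos: [0.6409, -0.2216, 0.0653]
eef_rot: [3.14, 0.001, 1.571]
force: [-1.6, -0.1, 3.8]
grip_width: 0.0465
grip_force: 29.9
```

>>> {"name": "jog_arm", "arguments": {
  "rows": [
    [[0,0,0],0,0.094],
    [[0,0,0],0,0.094],
    [[0,0,0],0,0.094],
    [[0,0,0],0,0.094],
    [[0,0,0],0,0.094],
    [[0,0,-0.035],0,0.094],
    [[0,0,-0.035],0,0.094],
    [[0,0,-0.035],0,0.094],
    [[0,0,-0.033],0,0.094],
    [[0,-0.03,-0.02],0,0.094],
    [[0,-0.03,0],0,0.094],
    [[0,-0.03,0],0,0.094]
  ]
}}

```text
time_s: 74.52
ee_pos: [0.5497, -0.2214, 0.2235]
eef_rot: [3.14, 0.001, 1.572]
force: [-0.4, 0.1, 0.2]
grip_width: 0.094
grip_force: 0.0
```

>>> {"name": "jog_arm", "arguments": {
  "rows": [
    [[0.03,-0.02,0],0,0.094],
    [[0.03,-0.02,0],0,0.094],
    [[0.03,-0.02,0],0,0.094],
    [[0.03,-0.02,0],0,0.094],
    [[0.03,-0.02,0],0,0.094],
    [[0.03,-0.02,0],0,0.094],
    [[0.03,-0.01,0],0,0.094],
    [[0.03,0,0],0,0.094],
    [[0.03,0,0],0,0.094],
    [[0.03,0,0],0,0.094],
    [[0.03,0,0],0,0.094],
    [[0,0,0],0,0.094]
  ]
}}

```text
time_s: 75.52
ee_pos: [0.42, 0.112, 0.2226]
eef_rot: [3.141, -0.001, 1.575]
force: [-0.5, -0.5, 0.6]
grip_width: 0.0937
grip_force: 0.0
```

```bash
python3 - <<'E'
from w import *
o=get_obs();print(o["ee_pos"].round(4),o["time_s"])
t=camera("top");save(t,"top23.png");Q=cloud(t)
for g in([.651,-.021],[.647,-.087],[.643,-.154],[.64,-.221]): print("slot",rim(Q,g,.088,.107,.032))
q=Q.reshape(-1,3)
print("funnel",rim(Q,[.487,-.353],.074,.095,.053))
f=q[(np.linalg.norm(q[:,:2]-[.4868,-.3534],axis=1)<.051)&(q[:,2]>.074)&(q[:,2]<.095)]
A=np.c_[f[:,:2]-[.4868,-.3534],np.ones(len(f))];print(np.linalg.lstsq(A,f[:,2],rcond=None)[0].round(3))
cv2.imwrite('pics/x23.png',cv2.resize(t['image'][130:280,230:500,::-1],None,fx=2.9,fy=2.9))
E
```

```text
[0.42   0.112  0.2226] 75.5167
slot (126, array([ 0.6512, -0.021 ,  0.0237]), array([ 0.6509, -0.0211]))
slot (118, array([ 0.6477, -0.0878,  0.0245]), array([ 0.6471, -0.0867]))
slot (126, array([ 0.6446, -0.1543,  0.0238]), array([ 0.6439, -0.1543]))
slot (130, array([ 0.6419, -0.2213,  0.0237]), array([ 0.6416, -0.2212]))
funnel (356, array([ 0.485 , -0.3536,  0.0508]), array([ 0.4851, -0.3529]))
[ 0.031 -0.009  0.078]
```

View pics/x23.png

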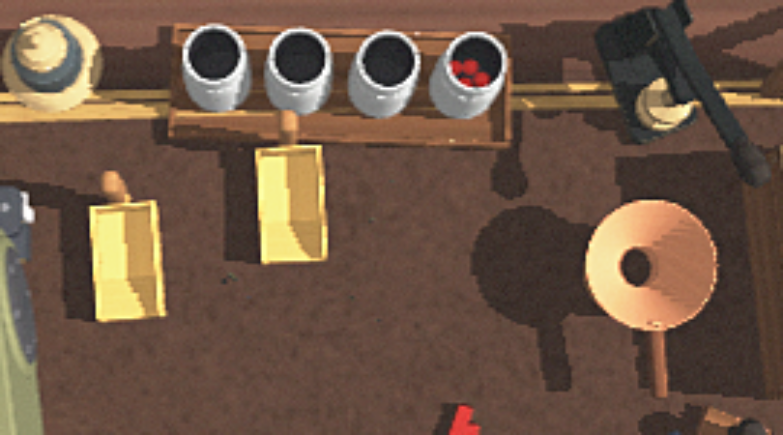

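```bash
python3 - <<'E'
from w import *
t=camera("top");q=cloud(t).reshape(-1,3)
for h,g in(([.563,-.083],[.512,-.086]),([.555,.058],[.505,.054])):
    p=q[(np.linalg.norm(q[:,:2]-h,axis=1)<.025)&(q[:,2]>.095)&(q[:,2]<.13)];print("handle",len(p),p.mean(0).round(4),p[:,2].max().round(4))
    p=q[(np.linalg.norm(q[:,:2]-g,axis=1)<.06)&(q[:,2]>.026)&(q[:,2]<.05)];A=np.c_[p[:,:2]-g,np.ones(len(p))];print("rim plane",len(p),np.linalg.lstsq(A,p[:,2],rcond=None)[0].round(3))
E
```

```text
<stdin>:4: RuntimeWarning: Mean of empty slice.
  ret = um.true_divide(
Traceback (most recent call last):
ValueError: zero-size array to reduction operation maximum which has no identity
```

```bash
python3 - <<'E'
from w import *
t=camera("top");P=cloud(t)
for u,v in((329,173),(269,194)):
    p=P[v-8:v+10,u-8:u+8].reshape(-1,3);p=p[(p[:,2]>.09)&(p[:,2]<.14)];print("handle",len(p),p.mean(0).round(4) if len(p) else 0, np.percentile(p[:,2],90).round(4) if len(p) else P[v,u])
    p=P[v+3:v+55,u-16:u+22].reshape(-1,3);p=p[(p[:,2]>.026)&(p[:,2]<.05)&(p[:,0]<.6)];g=p[:,:2].mean(0);A=np.c_[p[:,:2]-g,np.ones(len(p))];print(g,len(p),np.linalg.lstsq(A,p[:,2],rcond=None)[0].round(3))
E
```

```text
handle 52 [ 0.5951 -0.0769  0.1065] 0.1123
[ 0.55495334 -0.07867618] 130 [-0.     0.008  0.031]
handle 57 [0.5512 0.0574 0.1058] 0.1101
[0.51221449 0.05402946] 131 [ 0.001 -0.011  0.03 ]
```

```bash
python3 -c "
from station import *
print(hand_in())"
```

```text
the job is handed in; nothing more can be done
None
```

I handed the job in. The three die bottles and the bead-filled bottle stand in the tray (I saw several beads in it and none elsewhere, but did not count all seven). The funnel is back in its rest, and both scoops lie flat and empty on the desk. The hand-in call returned no verdict.

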